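Tip the spent blades into the blade bin

ROBOT

A 6-joint arm with a two-finger parallel gripper is mounted at the origin on the work surface. World frame = base frame: x ahead of the robot, y to its left, z up, the work surface at z = 0. Lengths are in m, angles in rad, forces in N, time in s.
With the tool pointing down it reaches from about 0.4 to 0.825 m from the base axis. Payload 7 kg.
Tool frame: the origin (TCP) lies between the finger pads; the fingertips stand 11 mm ahead of it and the grasp point (between the pads) lies 8 mm behind it; x points along the fingers, z is the direction in which the jaws open and shut, and the axes are right-handed (so a half turn about x gives the same grasp; the last joint's range is limited). The gripper opens to 88 mm and grips with 3 to 60 N. Pads are 19 mm wide; open, the fingers measure 130 mm over their backs; the gripper's body (78 mm by 193 mm) begins 47 mm behind the grasp point.
Start: joints at [-0.882, 0.359, 0.012, 0, -1.224, -0.288], TCP at [0.263, -0.621, 0.238] pointing down, gripper open.
Joint ranges: [-3.07, 3.07], [-1.43, 2.12], [-1.02, 1.25], [-3.03, 1.67], [-3.05, -0], [-3.03, 3.03]. Speed limits (rad/s): [2.39, 2.39, 3.01, 3.14, 3.14, 3.14].

INTERFACE

Orientations are given as [roll, pitch, yaw] about the fixed x, y, z axes, in that order (R = Rz(yaw) Ry(pitch) Rx(roll)).
In Python, from station import arm gives the robot as it stands.
- The arm moves only by the tool jog_arm, never from a script. Its argument "motion" is a list of rows, each an object of numbers: "dx", "dy", "dz": the shift along the tool's x, y, z in m; "twist": the turn about the tool's x in degrees. In form: [{"dx": .., "dy": .., "dz": .., "twist": ..}, ...]. A call has 1 to 20 rows; each row is the pose to reach, as a shift and turn from the pose commanded when the call began, along the tool's axes at that moment; what a row does not reach only later rows make up. A row lasts 1/12 s, in which the tool goes at most 41.7 mm and 7.16 degrees, less where a joint would pass 70% of its speed; a pose out of reach is approached as far as the arm can. A call with a gripper value outside its range is refused whole. "gripper" is the finger opening in m, from 0 to 0.0876, set as the call begins (left out, the last holds). The fingers move at their own pace and stop on an object; "newtons" is the grip in N (left out, the last holds). Time passes only in rows, so rows that repeat a pose let the fingers close. It gives the time, the measured TCP pose, the force and the opening at its end, in the units of the state.
- arm.get_state(): the state, without advancing time (a new reading comes with each control period).
- arm.grab_frame(name): name is "scene" or "side" or "wrist"; returns the picture (400x640x3 uint8, red, green, blue); there is no depth.
- arm.camera_model(name): a dict with "camera_matrix" (3x3 intrinsics, pixels), "eye" and "attitude" of the camera in the world. Camera axes: x right, y down, z forward; pixel columns grow to the right and rows downward; lengths in m; the calibration is good to about 2 mm. A picture is of the moment at which its call begins: read the wrist's pose just before it. camera_model takes no time and is no camera call; for the wrist camera it gives the pose at the moment of the call.
- arm.job_done(): hands the job in, once; it reports no verdict.
The state is a dict: "t": time; "q": joint angles; "qd": joint speeds; "joint_efforts": joint torques, N m; "eef_pos": TCP position; "ee_rot": TCP orientation; "force": force on the tool from outside, world axes, zero at the start; "moment": the same for the moment, N m; "width": finger opening in m.
Only numpy, scipy, OpenCV 4.12 (cv2) and the standard library are available. Lean on these libraries where they do the work, as an engineer would, in place of code of your own. Each camera call takes 0.05 s, during which the arm holds its last target.

TASK

Empty the scoop of spent knife blades into the blade bin: press the bin's one-way flap open with the scoop's lip, tip all four blades through, then stand the empty scoop back flat on the bench and let the flap shut. The blades are sharp, so keep the gripper off them and off the flap, and do not shove the bin out of its place or disturb the other things on the bench.

Things in the scene. Friction and masses are not known exactly. Their poses are not given: they have to be found in the camera images.
- scoop: Open-ended aluminium scoop, about 220 g, holding the blades. Origin: underside centre of its pan; +x to the open lip, z up. Pan 100 long (x -50 to 50), 62 wide, walls and floor 2.5 thick. Back wall 30 tall; side walls 30 tall, from x -8 sloping down to 12 at the lip; no wall at the lip. Flat-sided wooden handle, level: x -61 to -156, 16 wide, z 18 to 42. Blades slide off at 27 to 35 degrees nose-down.
- scoop_lip (a point): Middle of the scoop's open pouring lip, on its inner floor (x 50, z 2.5 in the scoop's frame); axes as the scoop's.
- scoop_grip (a point): Where to pinch the scoop's handle across its 16 wide sides: x -90, z 30 (mid-height) in the scoop's frame, 40 behind the back wall; axes as the scoop's (the handle runs along x).
- bin: Blade disposal bin, about 1.2 kg, loose on the bench: 5 to 10 N sideways slides it. Origin: underside centre; front faces its -x, z up. 150 deep (x), 160 wide (y), 160 tall, walls 4; clear tub, grey lid from z 85. Front upright to z 85, then a face slopes back at 45 degrees from (x -75, z 85) to (x 0, z 160); flat top behind, with a wire bail to z 182 at x 35. The port is in the sloping face.
- port (a point): Centre of the port in the bin's sloping face (x -41.4, y 0, z 118.6 in the bin's frame; axes as the bin's). Opening 76 wide (y), 67 long up the slope: lower edge at bin x -65.1, z 94.9, upper edge (the flap's hinge) at x -17.7, z 142.3. The bin is empty and free inside behind it.
- flap (a joint): One-way flap closing the port: black plate 71 wide, 64 long, 3 thick, hinged along the port's upper edge. 0 = shut, flush in the face; grows as its lower edge swings inward; stop at 1.3 rad; it cannot swing outward. A spring shuts it: 0.11 N m when shut, 0.2 N m at 1 rad, so pressing near its free edge takes 2 to 4 N and near the hinge far more.
- blade0: Spent carving-knife blade lying loose in the scoop: flat steel, 41 long (x, tang to -x), 12 wide, 4 thick, about 11 g, sharp. Origin under its middle, z through its thickness.
- blade1: Spent carving-knife blade lying loose in the scoop: flat steel, 41 long (x, tang to -x), 12 wide, 4 thick, about 11 g, sharp. Origin under its middle, z through its thickness.
- blade2: Spent carving-knife blade lying loose in the scoop: flat steel, 41 long (x, tang to -x), 12 wide, 4 thick, about 11 g, sharp. Origin under its middle, z through its thickness.
- blade3: Spent carving-knife blade lying loose in the scoop: flat steel, 41 long (x, tang to -x), 12 wide, 4 thick, about 11 g, sharp. Origin under its middle, z through its thickness.
- mallet: Bystander: round wooden carver's mallet standing on its head, 228 tall, head 92 across. Origin under its middle.
- sanding_block: Bystander: cork sanding block, 117 x 67 x 30. Origin under its middle.
- gouge: Bystander: carving gouge lying on the bench, 255 long along its x (x -120, the handle's butt, to +135, the steel tip), handle 27 thick. Origin on the bench, under the front half of the tool.
- glue: Bystander: upright white glue bottle, 56 across, 160 tall. Origin under its middle.
- oilstone: Bystander: sharpening stone on a wooden base, 170 x 65 x 36. Origin under its middle.
- pencil_pot: Bystander: white pot of pencils, 72 across, pot 100 tall, pencils to about 175. Origin under its middle.
- plaque: Bystander: carved wooden plaque lying flat, 200 x 170 x 18. Origin under its middle.
There are look-alikes about, which are no part of the job. Leave any turquoise look-alike of the scoop alone.

How it is judged:
By the outcome, as a careful person would: the job done as asked, in the order asked, and still so for the second after the job is handed in, with the robot touching nothing.
It also fails if it takes over 58 s, if anything falls off the work surface, if the arm or the gripper's body presses on something with over 40 N, if the wrist force passes 120 N, or if a joint passes its speed limit or range.

## Working session

There is one attempt and no reset: what is moved stays moved. The work goes in short steps, Python scripts to look and compute and a tool call to move; the robot and the scene stay as the last step left them, time stands still between calls to the robot, and variables do not carry over. Pictures are saved under pics/ and viewed, and the job is handed in when it is done.

Besides the shell and the picture viewer there is one more tool, called after "Request:" as name([rows], argument=value, ...), one row to a line, values as JSON. jog_arm: Moves the arm, as the interface text tells. Its arguments: {"type":"object","properties":{"motion":{"type":"array"},"gripper":{"type":"number"},"newtons":{"type":"number"}},"required":["motion"]}

```bash
ls; mkdir -p pics; python3 - <<'E'
from station import arm
import cv2
s=arm.get_state();print({k:s[k] for k in('t','eef_pos','ee_rot','force','width')})
for n in('scene','side','wrist'):
    m=arm.camera_model(n);print(n,m)
    cv2.imwrite(f'pics/{n}0.png',arm.grab_frame(n)[:,:,::-1])
E
```

```text
pics
{'t': 0.0, 'eef_pos': array([ 0.26312414, -0.62107557,  0.23661296]), 'ee_rot': array([0.09576719, 1.56908746, 2.06720854]), 'force': array([-0.32756314, -0.08999051,  0.30482564]), 'width': 0.08760263480232702}
scene {'camera_matrix': array([[483.34254347,   0.        , 319.73048753],
       [  0.        , 483.34254347, 197.21531604],
       [  0.        ,   0.        ,   1.        ]]), 'eye': array([ 1.17545268, -0.3153594 ,  1.04254315]), 'attitude': array([-2.42119681, -0.00899681,  1.17573789])}
side {'camera_matrix': array([[428.94240319,   0.        , 317.67928262],
       [  0.        , 428.94240319, 201.39781224],
       [  0.        ,   0.        ,   1.        ]]), 'eye': array([-0.19067318,  0.88997627,  1.0082551 ]), 'attitude': array([-2.25666158, -0.00371856, -2.52224478])}
wrist {'camera_matrix': array([[321.50657851,   0.        , 321.22123198],
       [  0.        , 321.50657851, 198.14331587],
       [  0.        ,   0.        ,   1.        ]]), 'eye': array([ 0.19464726, -0.65075791,  0.3839724 ]), 'attitude': array([ 2.85751882e+00, -7.63203145e-04,  1.97163363e+00])}
```

View pics/scene0.png

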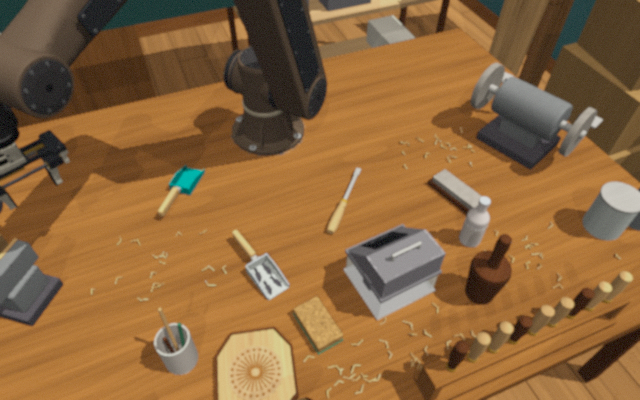

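View pics/side0.png

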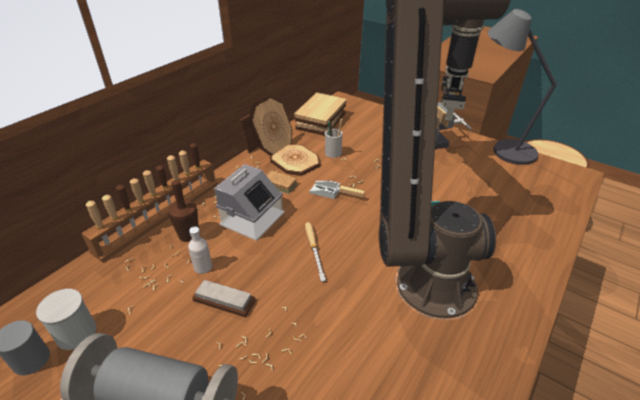

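View pics/wrist0.png

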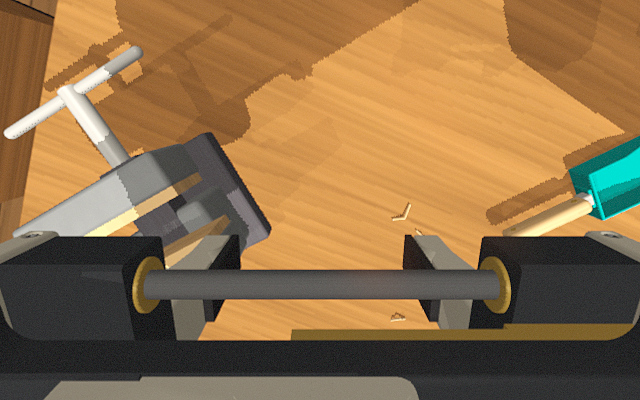

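Scene view: the aluminium scoop with blades is near (262,268), the bin near (395,265), and the turquoise look-alike near (182,190). In the side view the scoop is at (335,188) and the bin at (250,200). I'll enlarge both.

```bash
cat > h.py <<'E'
import numpy as np, cv2
from scipy.spatial.transform import Rotation as R
from station import arm
def cam(n):
    m=arm.camera_model(n); return np.array(m['camera_matrix']),np.array(m['eye']),R.from_euler('xyz',m['attitude']).as_matrix()
def ray(c,uv):
    K,e,A=c; d=A@np.linalg.inv(K)@np.array([uv[0],uv[1],1.]); return e,d/np.linalg.norm(d)
def proj(c,P):
    K,e,A=c; p=(np.atleast_2d(P)-e)@A; q=p@K.T; return q[:,:2]/q[:,2:]
def onz(c,uv,z):
    e,d=ray(c,uv); return e+d*(z-e[2])/d[2]
def tri(c1,u1,c2,u2):
    e1,d1=ray(c1,u1);e2,d2=ray(c2,u2)
    A=np.c_[d1,-d2];t=np.linalg.lstsq(A,e2-e1,rcond=None)[0]
    a=e1+d1*t[0];b=e2+d2*t[1];return (a+b)/2,np.linalg.norm(a-b)
def crop(img,x0,x1,y0,y1,s,fn):
    cv2.imwrite(fn,cv2.resize(img[y0:y1,x0:x1],None,fx=s,fy=s,interpolation=cv2.INTER_CUBIC))
E
python3 - <<'E'
from h import *
a=cv2.imread('pics/scene0.png');b=cv2.imread('pics/side0.png')
crop(a,220,460,215,315,3.3,'pics/c1.png')
crop(b,205,375,155,245,4.5,'pics/c2.png')
c=cam('scene');d=cam('side')
print(onz(c,(262,270),0),onz(d,(325,190),0),onz(c,(395,270),.1))
E
```

```text
[ 0.50552877 -0.18422115  0.        ] [ 0.53872661 -0.18797119  0.        ] [0.68552516 0.08534044 0.1       ]
```

View pics/c1.png

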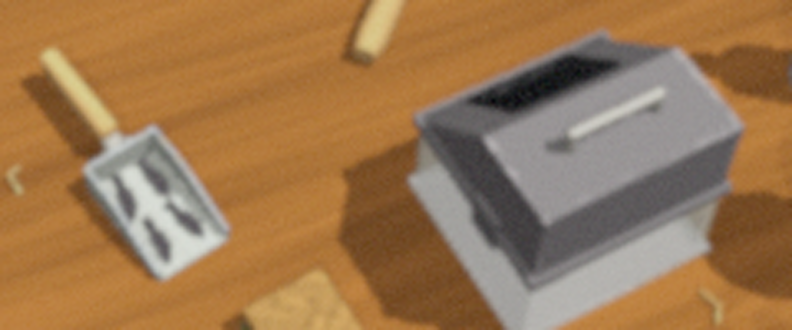

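View pics/c2.png

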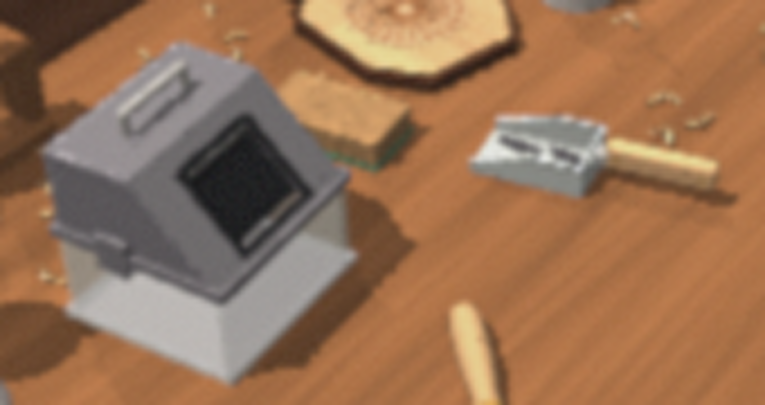

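```bash
cat > fit.py <<'E'
from h import *
from scipy.optimize import least_squares
C=cam('scene');D=cam('side')
s1=lambda p:(p[0]/3.3+220-.35,p[1]/3.3+215-.35)
s2=lambda p:(p[0]/4.5+205-.4,p[1]/4.5+155-.4)
def fit(obs,x0):
    def T(v,P): return R.from_euler('z',v[2]).apply(np.array(P)/1000)+[v[0],v[1],v[3] if len(v)>3 else 0]
    def f(v):return np.concatenate([(proj(c,T(v,P))[0]-u) for P,c,u in obs])
    r=least_squares(f,x0,loss='soft_l1');return r.x,f(r.x).reshape(-1,2),T
scoop=[((-156,0,42),C,s1((47,52))),((50,-31,12),C,s1((163,278))),((50,31,12),C,s1((229,236))),((-50,-31,30),C,s1((88,165))),((-50,31,30),C,s1((157,127))),
((-156,0,42),D,s2((717,163)))]
binn=[((0,-80,160),C,s1((485,148))),((0,80,160),C,s1((678,50))),((75,80,160),C,s1((742,128))),((75,-80,160),C,s1((550,222))),((-75,-80,85),C,s1((415,120))),((-75,80,85),C,s1((600,33))),
((0,80,160),D,s2((130,148))),((0,-80,160),D,s2((255,68))),((75,80,160),D,s2((45,155))),((75,-80,160),D,s2((178,42))),((-75,80,85),D,s2((222,298))),((-75,-80,85),D,s2((348,178)))]
if __name__=='__main__':
    a=cv2.imread('pics/scene0.png');b=cv2.imread('pics/side0.png')
    def draw(T,v,segs):
        for P,Q in segs:
            for c,im,s in((C,A,4),(D,B,4)):
                q=proj(c,T(v,[P,Q]));q=((q+.5)*s).astype(int);cv2.line(im,tuple(q[0]),tuple(q[1]),(0,255,0),1)
    A=cv2.resize(a,None,fx=4,fy=4,interpolation=cv2.INTER_CUBIC);B=cv2.resize(b,None,fx=4,fy=4,interpolation=cv2.INTER_CUBIC)
    for name,o,x0,segs in(('scoop',scoop,[.5,-.18,-.5],[((50,-31,0),(50,31,0)),((50,-31,0),(50,-31,12)),((50,31,0),(50,31,12)),((50,-31,12),(-8,-31,30)),((50,31,12),(-8,31,30)),((-8,-31,30),(-50,-31,30)),((-8,31,30),(-50,31,30)),((-50,-31,30),(-50,31,30)),((-50,-31,0),(-50,31,0)),((-50,-31,0),(50,-31,0)),((-50,31,0),(50,31,0)),((-61,-8,42),(-156,-8,42)),((-61,8,42),(-156,8,42)),((-156,-8,18),(-156,8,18)),((-156,-8,42),(-156,8,42)),((-61,8,18),(-156,8,18)),((-61,-8,18),(-156,-8,18))]),
      ('bin',binn,[.68,.08,.5],[((0,-80,160),(0,80,160)),((75,-80,160),(75,80,160)),((0,-80,160),(75,-80,160)),((0,80,160),(75,80,160)),((0,-80,160),(-75,-80,85)),((0,80,160),(-75,80,85)),((-75,-80,85),(-75,80,85)),((-75,-80,0),(-75,80,0)),((-75,80,0),(75,80,0)),((-75,-80,0),(-75,-80,85)),((-75,80,0),(-75,80,85)),((-65.1,-38,94.9),(-65.1,38,94.9)),((-17.7,-38,142.3),(-17.7,38,142.3)),((-65.1,-38,94.9),(-17.7,-38,142.3)),((-65.1,38,94.9),(-17.7,38,142.3))])):
        best=min((fit(o,x0[:2]+[y]) for y in np.arange(-3,3,.8)),key=lambda r:(abs(r[1])**.5).sum())
        v,e,T=best;print(name,v,np.degrees(v[2]));print(e.round(1).tolist());print('free z',fit(o,list(v)+[0.])[0].round(4))
        draw(T,v,segs)
    cv2.imwrite('pics/fA.png',A[215*4:320*4,225*4:425*4] if 0 else A[860:1280,880:1680+80][:, :800]);cv2.imwrite('pics/fB.png',B[600:1000,820:1520])
E
python3 fit.py
```

```text
scoop [ 0.53979262 -0.17891471  0.25531012] 14.628192437531585
[[0.2, -0.4], [-0.4, -0.2], [0.8, -1.1], [-0.5, 1.6], [-0.3, 0.6], [-0.4, 0.6]]
free z [ 0.5407 -0.1791  0.2536  0.0017]
bin [0.65364145 0.09693682 0.11188186] 6.410358392637657
[[-0.5, -2.7], [-0.4, -0.8], [0.9, -0.8], [-0.9, 0.9], [1.3, 0.7], [-0.2, 1.8], [-0.6, 7.8], [0.6, 0.2], [-0.2, -0.8], [-0.1, -0.1], [0.4, -0.2], [-0.6, -0.4]]
free z [ 6.536e-01  9.690e-02  1.119e-01 -1.000e-04]
```

View pics/fA.png

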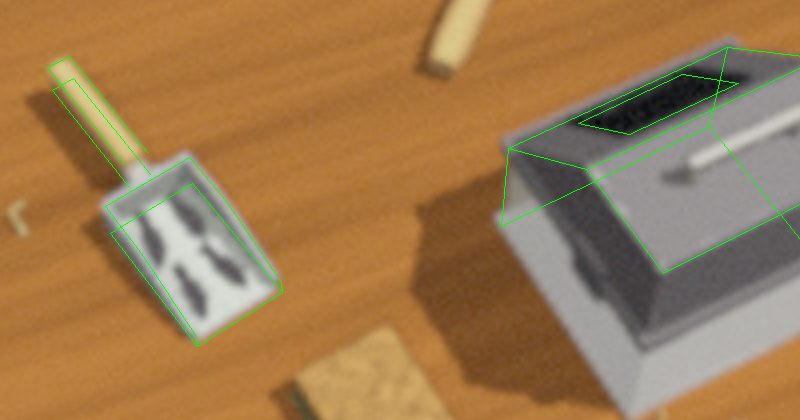

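View pics/fB.png

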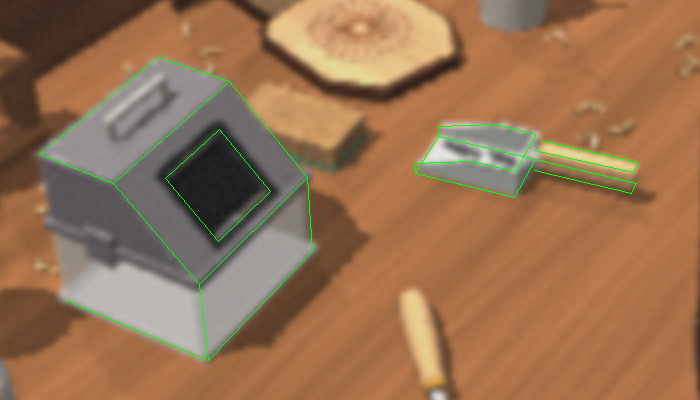

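Overlays agree with the pictures: scoop at (0.540,-0.179) with yaw 14.6°, bin at (0.654,0.097) with yaw 6.4°, and both free-z fits near 0. The candidates are the metal scoop at scene (262,270), with four blades visible in the crop, and the empty turquoise one at (182,190). The metal one is meant. Next I'll work out the hover move.

```bash
cat > mv.py <<'E'
from h import *
SC=(0.5400,-0.1790,14.6); BN=(0.6536,0.0969,6.4)
def sp(x,y,z,P=SC): return R.from_euler('z',P[2],degrees=True).apply(np.array([x,y,z])/1000)+[P[0],P[1],0]
def plan(tcp,yaw):
    s=arm.get_state();M=R.from_euler('xyz',s['ee_rot']).as_matrix()
    d=M.T@(np.array(tcp)-s['eef_pos'])
    # jaw axis (tool z) heading desired = yaw+90 mod 180; twist about tool x
    h=np.degrees(np.arctan2(M[1,2],M[0,2])); w=yaw+90-h; w=(w+90)%180-90
    tw=-w if M[2,0]<0 else w
    print('t',s['t'],'tcp',s['eef_pos'].round(4),'jaw',h.round(2),'q',np.round(s['q'],2),'w',round(s['width'],4),'F',np.round(s['force'],2),'M',np.round(s['moment'],2))
    print('d',d.round(4),'twist',tw.round(2));print(M.round(3).tolist())
E
python3 -c "
from mv import *
t=sp(-90,0,0);t[2]=.14;print(t);plan(t,14.6)"
```

```text
[ 0.45290617 -0.20168624  0.14      ]
t 0.15 tcp [ 0.2632 -0.6212  0.2369] jaw 112.96 q [-0.88  0.36  0.01 -0.   -1.22 -0.29] w 0.0875 F [0.08 0.16 0.71] M [ 0.04 -0.01  0.  ]
d [ 0.0972 -0.3383  0.3121] twist 8.36
[[-0.001, -0.921, -0.39], [0.001, -0.39, 0.921], [-1.0, 0.0, 0.001]]
```

Request:
jog_arm([
  {"dx": 0, "dy": -0.028, "dz": 0.026, "twist": 0.7},
  {"dx": 0, "dy": -0.056, "dz": 0.052, "twist": 1.4},
  {"dx": 0, "dy": -0.084, "dz": 0.078, "twist": 2.1},
  {"dx": 0, "dy": -0.112, "dz": 0.104, "twist": 2.8},
  {"dx": 0.01, "dy": -0.14, "dz": 0.13, "twist": 3.5},
  {"dx": 0.02, "dy": -0.168, "dz": 0.156, "twist": 4.2},
  {"dx": 0.03, "dy": -0.196, "dz": 0.182, "twist": 4.9},
  {"dx": 0.04, "dy": -0.224, "dz": 0.208, "twist": 5.6},
  {"dx": 0.05, "dy": -0.252, "dz": 0.234, "twist": 6.3},
  {"dx": 0.06, "dy": -0.28, "dz": 0.26, "twist": 7},
  {"dx": 0.07, "dy": -0.308, "dz": 0.286, "twist": 7.7},
  {"dx": 0.08, "dy": -0.338, "dz": 0.312, "twist": 8.4},
  {"dx": 0.097, "dy": -0.338, "dz": 0.312, "twist": 8.4},
  {"dx": 0.097, "dy": -0.338, "dz": 0.312, "twist": 8.4},
], gripper=0.05, newtons=40)

```text
t: 1.32
eef_pos: [0.4519, -0.2001, 0.138]
ee_rot: [1.068, 1.567, 2.897]
force: [-0.5, -0.7, -0.4]
width: 0.0502
```

```bash
python3 -c "
from mv import *
c=cam('wrist');im=arm.grab_frame('wrist')[:,:,::-1].copy()
for P in [(-156,8,42),(-156,-8,42),(-61,8,42),(-61,-8,42),(-50,31,30),(-50,-31,30),(50,31,12),(50,-31,12)]:
    u=proj(c,sp(*P))[0];print(P,u.round(0));cv2.drawMarker(im,(int(round(u[0])),int(round(u[1]))),(0,0,255),0,8)
cv2.imwrite('pics/w1.png',im)
t=sp(-90,0,0);t[2]=.022;plan(t,14.6)"
```

```text
(-156, 8, 42) [330. 118.]
(-156, -8, 42) [308. 118.]
(-61, 8, 42) [329. 237.]
(-61, -8, 42) [309. 237.]
(-50, 31, 30) [355. 244.]
(-50, -31, 30) [283. 244.]
(50, 31, 12) [350. 328.]
(50, -31, 12) [288. 328.]
t 1.3667 tcp [ 0.4519 -0.2014  0.1393] jaw 104.69 q [-0.02  0.16 -0.51 -0.   -0.91 -1.29] w 0.0497 F [-0.75 -0.54  0.41] M [-0.02  0.08  0.04]
d [ 0.1173 -0.0013 -0.0007] twist 0.09
[[-0.003, -0.967, -0.254], [0.0, -0.254, 0.967], [-1.0, 0.003, 0.001]]
```

View pics/w1.png

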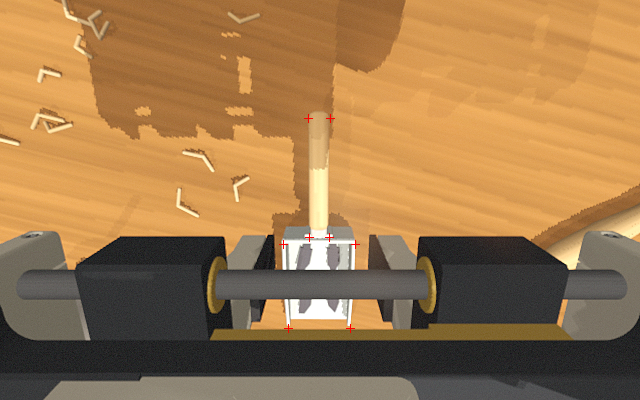

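Wrist view: the handle is centred between the pads, running from the butt at (319,113) to the pan at row 240. The prediction is about 3 mm too far forward, so I shift back slightly, descend and grip.

Request:
jog_arm([
  {"dx": 0.025, "dy": 0.001, "dz": -0.001},
  {"dx": 0.05, "dy": 0.001, "dz": -0.001},
  {"dx": 0.08, "dy": 0.001, "dz": -0.001},
  {"dx": 0.1, "dy": 0.001, "dz": -0.001},
  {"dx": 0.117, "dy": 0.001, "dz": -0.001},
  {"dx": 0.117, "dy": 0.001, "dz": -0.001},
  {"dx": 0.117, "dy": 0.001, "dz": -0.001},
])

```text
invalid input
```

Request:
jog_arm([
  {"dx": 0},
  {"dx": 0},
  {"dx": 0},
  {"dx": 0},
  {"dx": 0},
  {"dx": 0},
], gripper=0.0, newtons=40)

```text
invalid input
```

Request:
jog_arm([
  {"dx": 0.025, "dy": 0.001, "dz": -0.001, "twist": 0},
  {"dx": 0.05, "dy": 0.001, "dz": -0.001, "twist": 0},
  {"dx": 0.08, "dy": 0.001, "dz": -0.001, "twist": 0},
  {"dx": 0.1, "dy": 0.001, "dz": -0.001, "twist": 0},
  {"dx": 0.117, "dy": 0.001, "dz": -0.001, "twist": 0},
  {"dx": 0.117, "dy": 0.001, "dz": -0.001, "twist": 0},
  {"dx": 0.117, "dy": 0.001, "dz": -0.001, "twist": 0},
])

```text
t: 1.95
eef_pos: [0.4516, -0.2047, 0.0237]
ee_rot: [1.445, 1.569, -3.015]
force: [0.2, 0.6, 0.7]
width: 0.0501
```

Request:
jog_arm([
  {"dx": 0, "dy": 0, "dz": 0, "twist": 0},
  {"dx": 0, "dy": 0, "dz": 0, "twist": 0},
  {"dx": 0, "dy": 0, "dz": 0, "twist": 0},
  {"dx": 0, "dy": 0, "dz": 0, "twist": 0},
  {"dx": 0, "dy": 0, "dz": 0, "twist": 0},
], gripper=0.0, newtons=40)

```text
t: 2.37
eef_pos: [0.4525, -0.2036, 0.0243]
ee_rot: [-1.859, 1.57, -0.034]
force: [-0.6, -0.6, -0.1]
width: 0.0223
```

```bash
python3 -c "
from mv import *
t=sp(-90,0,0);t[2]=.022;plan(t,14.6)
s=arm.get_state();print(arm.get_state()['ee_rot'],s['joint_efforts'])"
```

```text
t 2.3667 tcp [ 0.4525 -0.2036  0.0243] jaw 104.57 q [-0.03  0.32 -0.63  0.   -0.61 -1.29] w 0.0223 F [-0.62 -0.55 -0.13] M [0.04 0.   0.  ]
d [ 0.0023 -0.0009  0.0017] twist -0.03
[[0.001, -0.968, -0.251], [-0.0, -0.251, 0.968], [-1.0, -0.001, -0.0]]
[-1.85866568  1.56950349 -0.03365483] [-6.25375193e-02 -4.39443862e+01  1.79950565e+01  4.29373473e+00
 -6.94307336e-02  1.27181193e-03]
```

Request:
jog_arm([
  {"dx": 0, "dy": 0, "dz": 0, "twist": 0},
  {"dx": 0, "dy": 0, "dz": 0, "twist": 0},
  {"dx": 0, "dy": 0, "dz": 0, "twist": 0},
  {"dx": -0.01, "dy": 0, "dz": 0, "twist": 0},
  {"dx": -0.02, "dy": 0, "dz": 0, "twist": 0},
  {"dx": -0.03, "dy": 0, "dz": 0, "twist": 0},
  {"dx": -0.03, "dy": 0, "dz": 0, "twist": 0},
])

```text
t: 2.95
eef_pos: [0.4528, -0.2036, 0.0547]
ee_rot: [-1.964, 1.569, -0.138]
force: [0.5, 0.0, -2.4]
width: 0.0158
```

```bash
python3 -c "
from mv import *
plan([.45,-.2,.1],14.6)
a=arm.grab_frame('scene')[:,:,::-1];b=arm.grab_frame('side')[:,:,::-1]
A=cv2.resize(a[210:320,215:325],None,fx=4,fy=4);B=cv2.resize(b[150:250,285:385],None,fx=4.4,fy=4.4,interpolation=2)
cv2.imwrite('pics/l1.png',np.hstack([A[:440],B[:440]]))"
```

```text
t 2.95 tcp [ 0.4528 -0.2036  0.0547] jaw 104.58 q [-0.03  0.27 -0.61  0.   -0.69 -1.29] w 0.0158 F [ 0.48  0.04 -2.38] M [-0.04  0.03  0.02]
d [-0.0453  0.0017  0.0042] twist -0.02
[[0.002, -0.968, -0.252], [-0.0, -0.252, 0.968], [-1.0, -0.002, -0.001]]
```

View pics/l1.png

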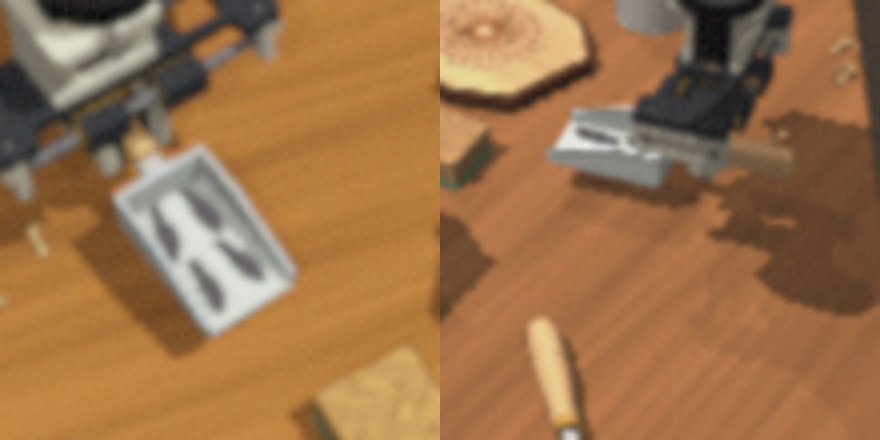

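The scoop is held level in both crops, with all four blades still in it. The bench 31 mm below would stop any sag at about 13°, so I can safely test how it pivots with a lighter grip here.

Request:
jog_arm([
  {"dx": 0, "dy": 0, "dz": 0, "twist": 0},
  {"dx": 0, "dy": 0, "dz": 0, "twist": 0},
  {"dx": 0, "dy": 0, "dz": 0, "twist": 0},
], newtons=12)

```text
t: 3.3
eef_pos: [0.4516, -0.2035, 0.0529]
ee_rot: [1.231, 1.57, 3.056]
force: [0.3, -0.1, -1.4]
width: 0.0159
```

```bash
cat > look.py <<'E'
from mv import *
import sys
plan([.45,-.2,.1],14.6)
a=arm.grab_frame('scene')[:,:,::-1];b=arm.grab_frame('side')[:,:,::-1]
n=sys.argv[1];cv2.imwrite(f'pics/{n}_s.png',a);cv2.imwrite(f'pics/{n}_d.png',b)
s=arm.get_state();print(s['force'].round(2),s['moment'].round(2))
g=s['eef_pos']+[0,0,.008]
u=proj(cam('scene'),g)[0].astype(int);v=proj(cam('side'),g)[0].astype(int)
f=lambda im,u,k:cv2.resize(np.pad(im,((100,100),(100,100),(0,0)))[u[1]+100-55:u[1]+100+55,u[0]+100-50:u[0]+100+50],None,fx=4,fy=4,interpolation=2)
u=u+[15,10];v=v+[-15,5]
cv2.imwrite(f'pics/{n}.png',np.hstack([f(a,u,4),f(b,v,4)]))
E
python3 look.py l2
```

```text
t 3.3 tcp [ 0.4516 -0.2035  0.0529] jaw 104.56 q [-0.03  0.27 -0.61 -0.   -0.69 -1.29] w 0.0159 F [ 0.35 -0.07 -1.36] M [-0.1   0.16  0.02]
d [-0.0471  0.0008  0.0039] twist -0.04
[[-0.001, -0.968, -0.251], [0.0, -0.251, 0.968], [-1.0, 0.001, 0.0]]
[-0.37  1.29 -2.5 ] [-0.04  0.13  0.01]
```

View pics/l2.png

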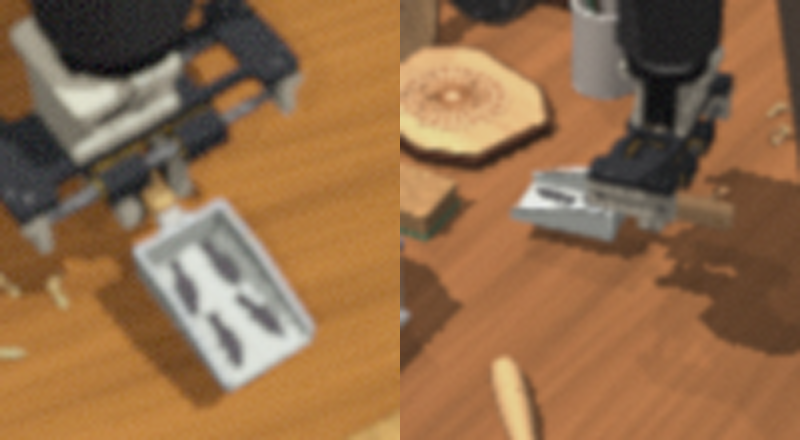

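Still level at 12 N. I'll go lower.

Request:
jog_arm([
  {"dx": 0, "dy": 0, "dz": 0, "twist": 0},
  {"dx": 0, "dy": 0, "dz": 0, "twist": 0},
  {"dx": 0, "dy": 0, "dz": 0, "twist": 0},
], newtons=6)

```text
t: 3.65
eef_pos: [0.4522, -0.2036, 0.0536]
ee_rot: [-1.924, 1.571, -0.099]
force: [-0.2, -0.3, -1.9]
width: 0.0161
```

```bash
python3 look.py l3
```

```text
t 3.65 tcp [ 0.4522 -0.2036  0.0536] jaw 104.56 q [-0.03  0.27 -0.61  0.   -0.69 -1.29] w 0.0161 F [-0.23 -0.28 -1.95] M [-0.03 -0.02  0.01]
d [-0.0464  0.0012  0.004 ] twist -0.04
[[0.0, -0.968, -0.251], [-0.0, -0.251, 0.968], [-1.0, -0.0, -0.0]]
[ 0.4   0.48 -1.52] [-0.05  0.    0.03]
```

View pics/l3.png

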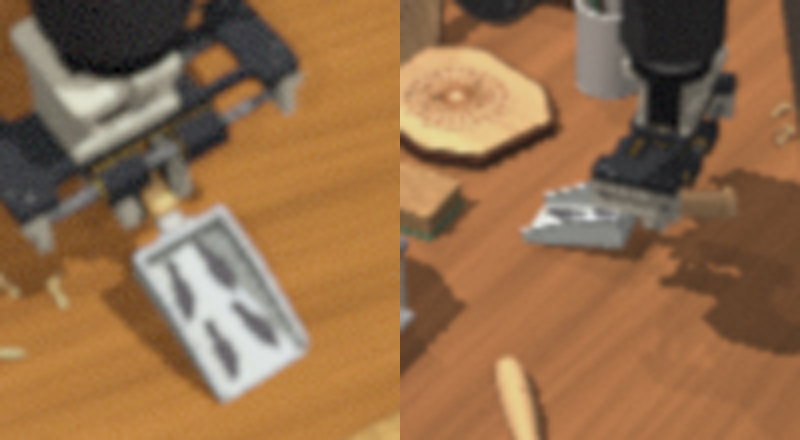

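At 6 N it pivots: the lip now rests on the bench (nose down about 13°) and the blades have stayed put. So I can pre-tilt to about 20° against the bench, clamp hard, enter the port, then let it pivot further on the port sill. Next I'll compute the geometry.

```bash
cat > geo.py <<'E'
import numpy as np
H=np.array([-17.7,142.3]);S=np.array([.5,.5])**.5
sd=np.array([-1,-1])/2**.5;pd=np.array([1,-1])/2**.5
def sil(dep): return H+67*sd+dep*pd
def prof(phi,G):
    c,s=np.cos(phi),np.sin(phi);X=np.array([c,-s]);Z=np.array([s,c])
    f=lambda x,z:G+X*(x+90)+Z*(z-30)
    return f,X,Z
def rep(phi_d,G):
    f,X,Z=prof(np.radians(phi_d),np.array(G,float))
    # clearance of underside above sill corners
    cl=[-(sil(d)-f(50,0))@Z for d in(0,4)]
    L=[-(sil(d)-f(50,0))@X for d in(0,4)]
    # flap angle: min th such that no wall profile pt is on outside.. pts within 64 of hinge and inside
    th=0
    xs=np.linspace(50,-8,40)
    for x in list(xs)+[-50]:
        z=12+18*(50-x)/58 if x>-8 else 30
        q=f(x,z)-H;a,b=q@sd,q@pd
        if b>0 and np.hypot(a,b)<=64: th=max(th,np.arctan2(b,a))
    q=f(50,0)-H;tip=(q@sd,q@pd,np.hypot(*(f(50,12)-H)))
    up=[( (f(x,z)-H)@sd).round(0) for x,z in((-8,30),(-50,30))]
    print(phi_d,G,'clear',np.round(-np.array(cl)*-1,1),'L',np.round(L,1),'flap',round(th,2),'lip s,p,cornerdist',np.round(tip,1),'lip xz',f(50,0).round(1),'wall s',up,'wall p',[((f(x,z)-H)@pd).round(0) for x,z in((-8,30),(-50,30))])
def Gfor(phi_d,L,clear):  # outer sill corner
    c,s=np.cos(np.radians(phi_d)),np.sin(np.radians(phi_d));X=np.array([c,-s]);Z=np.array([s,c])
    lip=sil(0)+clear*Z+L*X
    return (lip-140*X+30*Z).round(1)
if __name__=='__main__':
    for ph,L,cl in((20,-8,5),(20,10,5),(20,40,5),(20,55,5),(20,60,5),(20,65,5),(30,65,2),(37,60,2),(37,65,2),(37,70,2),(40,65,2)):rep(ph,Gfor(ph,L,cl))
E
python3 geo.py
```

```text
20 [-192.2  178.4] clear [5.  6.7] L [ -8.  -11.6] flap 0 lip s,p,cornerdist [65.9 -9.4 56.9] lip xz [-70.9 102.3] wall s [np.float64(63.0), np.float64(81.0)] wall p [np.float64(-75.0), np.float64(-113.0)]
20 [-175.3  172.3] clear [5.  6.7] L [10.   6.3] flap 0.04 lip s,p,cornerdist [58.2  6.9 47.4] lip xz [-54.   96.2] wall s [np.float64(56.0), np.float64(73.0)] wall p [np.float64(-58.0), np.float64(-96.0)]
20 [-147.1  162. ] clear [5.  6.7] L [40.  36.4] flap 0.7 lip s,p,cornerdist [45.6 34.1 45.3] lip xz [-25.8  85.9] wall s [np.float64(43.0), np.float64(61.0)] wall p [np.float64(-31.0), np.float64(-69.0)]
20 [-133.   156.9] clear [5.  6.7] L [55.  51.4] flap 0.98 lip s,p,cornerdist [39.2 47.7 51.2] lip xz [-11.7  80.8] wall s [np.float64(37.0), np.float64(54.0)] wall p [np.float64(-18.0), np.float64(-56.0)]
20 [-128.3  155.2] clear [5.  6.7] L [60.  56.3] flap 1.06 lip s,p,cornerdist [37.1 52.2 54. ] lip xz [-7.  79.1] wall s [np.float64(34.0), np.float64(52.0)] wall p [np.float64(-13.0), np.float64(-51.0)]
20 [-123.6  153.5] clear [5.  6.7] L [65.  61.3] flap 1.13 lip s,p,corner
[... 443 characters left out ...]
.4] wall s [np.float64(35.0), np.float64(41.0)] wall p [np.float64(-2.0), np.float64(-44.0)]
37 [-105.7  165.6] clear [2.  2.6] L [65.  61.1] flap 0.85 lip s,p,cornerdist [56.  64.1 76.4] lip xz [-11.9  57.4] wall s [np.float64(34.0), np.float64(40.0)] wall p [np.float64(3.0), np.float64(-39.0)]
37 [-101.7  162.6] clear [2.  2.6] L [70.  66.1] flap 0.88 lip s,p,cornerdist [55.3 69.1 80.1] lip xz [-7.9 54.4] wall s [np.float64(34.0), np.float64(39.0)] wall p [np.float64(7.0), np.float64(-34.0)]
40 [-102.   167.6] clear [1.9 2.3] L [65. 61.] flap 0.81 lip s,p,cornerdist [59.4 64.6 79.3] lip xz [-14.   54.6] wall s [np.float64(35.0), np.float64(38.0)] wall p [np.float64(4.0), np.float64(-38.0)]
```

Request:
jog_arm([
  {"dx": -0.003, "dy": -0.002, "dz": 0, "twist": 0},
  {"dx": -0.006, "dy": -0.003, "dz": 0, "twist": 0},
  {"dx": -0.009, "dy": -0.005, "dz": 0, "twist": 0},
  {"dx": -0.012, "dy": -0.007, "dz": 0, "twist": 0},
  {"dx": -0.015, "dy": -0.008, "dz": 0, "twist": 0},
  {"dx": -0.015, "dy": -0.008, "dz": 0, "twist": 0},
  {"dx": -0.015, "dy": -0.008, "dz": 0, "twist": 0},
], newtons=6)

```text
t: 4.33
eef_pos: [0.4604, -0.2015, 0.0689]
ee_rot: [-1.869, 1.57, -0.044]
force: [0.3, -0.4, -0.9]
width: 0.0157
```

```bash
python3 look.py l4
```

```text
t 4.3333 tcp [ 0.4604 -0.2015  0.0689] jaw 104.57 q [-0.02  0.26 -0.58  0.   -0.73 -1.3 ] w 0.0157 F [ 0.25 -0.39 -0.95] M [ 0.02 -0.18  0.02]
d [-0.0311  0.0096  0.0041] twist -0.03
[[0.001, -0.968, -0.252], [-0.0, -0.252, 0.968], [-1.0, -0.001, -0.0]]
[ 1.22 -0.44 -0.36] [-0.06 -0.3  -0.02]
```

View pics/l4.png

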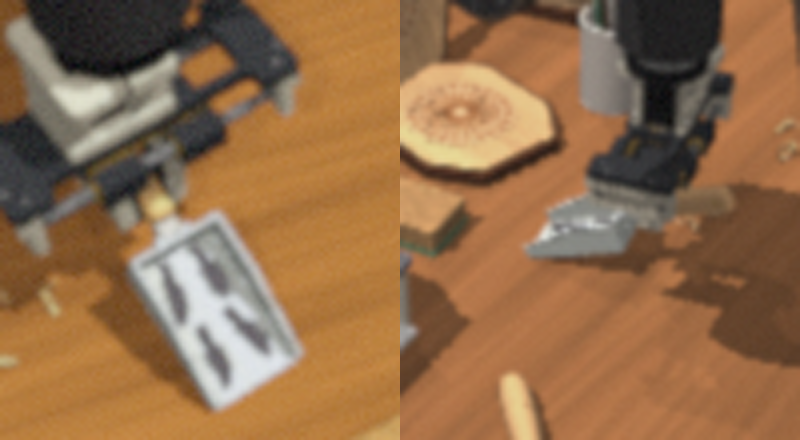

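```bash
cat > ov.py <<'E'
from mv import *
def wire(tag,phi,G,yaw,gx=-90,gz=30,out=None,off=((15,10),(-15,5))):
    Rm=R.from_euler('ZY',[yaw,phi],degrees=True)
    segs=[((50,-31,0),(50,31,0)),((50,-31,0),(50,-31,12)),((50,31,0),(50,31,12)),((50,-31,12),(-8,-31,30)),((50,31,12),(-8,31,30)),((-8,-31,30),(-50,-31,30)),((-8,31,30),(-50,31,30)),((-50,-31,30),(-50,31,30)),((-50,31,0),(50,31,0)),((-156,-8,18),(-156,8,18)),((-156,-8,42),(-156,8,42)),((-61,8,42),(-156,8,42)),((-61,8,18),(-156,8,18))]
    o=[]
    for n,k,of in(('scene','s',off[0]),('side','d',off[1])):
        c=cam(n);im=cv2.resize(cv2.imread(f'pics/{tag}_{k}.png'),None,fx=4,fy=4,interpolation=2)
        for S in segs:
            P=Rm.apply((np.array(S)-[gx,0,gz])/1000)+G
            q=((proj(c,P)+.5)*4).astype(int);cv2.line(im,tuple(q[0]),tuple(q[1]),(0,255,0),1)
        u=((proj(c,G)[0]+of)*4).astype(int);o.append(im[max(u[1]-220,0):u[1]+220,max(0,u[0]-200):u[0]+200])
    h=min(i.shape[0] for i in o);cv2.imwrite(out or f'pics/{tag}_o{int(phi)}.png',np.hstack([i[:h] for i in o]))
E
python3 -c "
from ov import *
wire('l4',20,np.array([.4604,-.2025,.0765]),14.6)"
```

```text
(no output)
```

View pics/l4_o20.png

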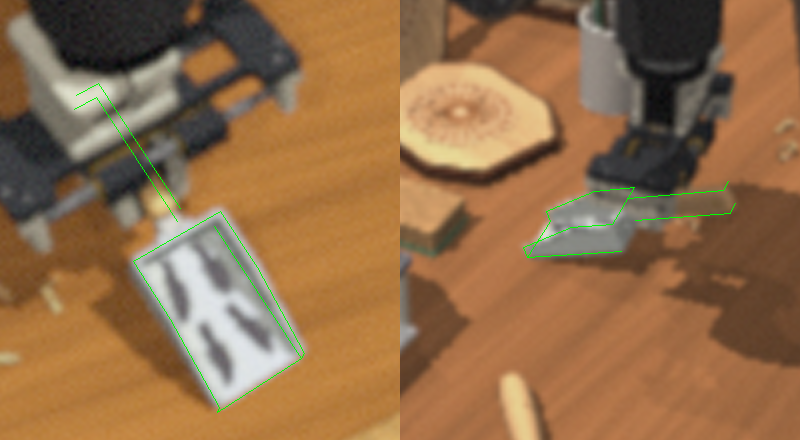

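The overlay at 20° matches both views. I clamp hard, lift gently, and then carry it over in front of the port.

Request:
jog_arm([
  {"dx": 0, "dy": 0, "dz": 0, "twist": 0},
  {"dx": 0, "dy": 0, "dz": 0, "twist": 0},
  {"dx": -0.003, "dy": 0, "dz": 0, "twist": 0},
  {"dx": -0.01, "dy": 0, "dz": 0, "twist": 0},
  {"dx": -0.02, "dy": 0, "dz": 0, "twist": 0},
  {"dx": -0.032, "dy": 0, "dz": 0, "twist": 0},
  {"dx": -0.046, "dy": 0, "dz": 0, "twist": 0},
  {"dx": -0.06, "dy": 0, "dz": 0, "twist": 0},
  {"dx": -0.074, "dy": 0, "dz": 0, "twist": 0},
  {"dx": -0.087, "dy": 0, "dz": 0, "twist": 0},
  {"dx": -0.098, "dy": 0, "dz": 0, "twist": 0},
  {"dx": -0.106, "dy": 0, "dz": 0, "twist": 0},
  {"dx": -0.111, "dy": 0, "dz": 0, "twist": 0},
  {"dx": -0.114, "dy": 0, "dz": 0, "twist": 0},
  {"dx": -0.114, "dy": 0, "dz": 0, "twist": 0},
], newtons=60)

```text
t: 5.68
eef_pos: [0.4599, -0.2016, 0.1831]
ee_rot: [-1.84, 1.57, -0.015]
force: [-0.1, -0.4, -2.6]
width: 0.0157
```

Request:
jog_arm([
  {"dx": 0, "dy": -0.001, "dz": 0.004, "twist": 0.2},
  {"dx": 0, "dy": -0.002, "dz": 0.012, "twist": 0.5},
  {"dx": 0, "dy": -0.004, "dz": 0.024, "twist": 0.9},
  {"dx": 0, "dy": -0.006, "dz": 0.039, "twist": 1.3},
  {"dx": 0, "dy": -0.009, "dz": 0.056, "twist": 1.8},
  {"dx": 0, "dy": -0.012, "dz": 0.074, "twist": 2.3},
  {"dx": 0, "dy": -0.015, "dz": 0.094, "twist": 2.9},
  {"dx": 0, "dy": -0.018, "dz": 0.114, "twist": 3.5},
  {"dx": 0, "dy": -0.021, "dz": 0.134, "twist": 4.1},
  {"dx": 0, "dy": -0.024, "dz": 0.154, "twist": 4.7},
  {"dx": 0, "dy": -0.027, "dz": 0.174, "twist": 5.3},
  {"dx": 0, "dy": -0.03, "dz": 0.194, "twist": 5.9},
  {"dx": 0, "dy": -0.033, "dz": 0.213, "twist": 6.4},
  {"dx": 0, "dy": -0.036, "dz": 0.23, "twist": 6.9},
  {"dx": 0, "dy": -0.038, "dz": 0.245, "twist": 7.4},
  {"dx": 0, "dy": -0.04, "dz": 0.257, "twist": 7.8},
  {"dx": 0, "dy": -0.042, "dz": 0.266, "twist": 8.0},
  {"dx": 0, "dy": -0.043, "dz": 0.271, "twist": 8.2},
  {"dx": 0, "dy": -0.043, "dz": 0.273, "twist": 8.2},
  {"dx": 0, "dy": -0.043, "dz": 0.273, "twist": 8.2},
])

```text
t: 7.35
eef_pos: [0.4326, 0.0736, 0.1824]
ee_rot: [1.954, 1.57, -2.647]
force: [-0.1, -0.8, -2.3]
width: 0.0155
```

```bash
python3 look.py m1; python3 -c "
from ov import *
s=arm.get_state();g=s['eef_pos']+[0,0,.008];print(s['t'],g)
wire('m1',20,g,6.4)
Rb=R.from_euler('z',-BN[2],degrees=True);print(Rb.apply(g-[BN[0],BN[1],0])*1000)
from geo import *;print(Gfor(20,-40,7))
plan([.45,0,.1],6.4)"
```

```text
t 7.35 tcp [0.4326 0.0736 0.1824] jaw 96.39 q [ 0.62  0.01 -0.56 -0.   -1.   -2.08] w 0.0155 F [-0.11 -0.81 -2.25] M [0.01 0.05 0.01]
d [ 0.0824  0.0131 -0.2739] twist -8.21
[[-0.0, -0.994, -0.111], [-0.0, -0.111, 0.994], [-1.0, 0.0, -0.0]]
[-0.22 -0.18 -2.89] [-0.05  0.07  0.03]
7.45 [0.4326498  0.0731063  0.19041139]
[-222.22548039    0.98366349  190.41138526]
[-221.6  191.3]
t 7.45 tcp [0.4326 0.0731 0.1824] jaw 96.36 q [ 0.62  0.01 -0.56 -0.   -1.   -2.08] w 0.0157 F [-0.22 -0.18 -2.89] M [-0.05  0.07  0.03]
d [ 0.0824 -0.0092 -0.0746] twist -0.04
[[-0.0, -0.994, -0.111], [-0.0, -0.111, 0.994], [-1.0, 0.0, -0.0]]
```

View pics/m1_o20.png

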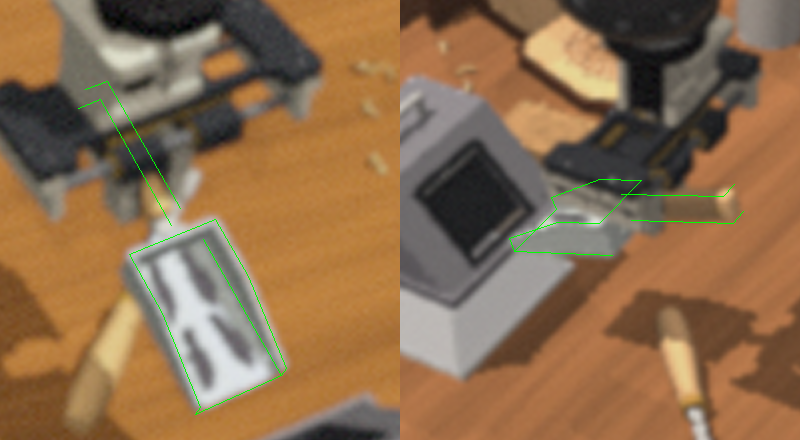

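The overlay still fits at 20° with the blades in place, and the scoop lines up with the bin axis to within 1 mm. I advance along the scoop axis to just before the flap.

Request:
jog_arm([
  {"dx": 0.001, "dy": -0.003, "dz": 0, "twist": 0},
  {"dx": 0.003, "dy": -0.008, "dz": -0.001, "twist": 0},
  {"dx": 0.005, "dy": -0.015, "dz": -0.001, "twist": 0},
  {"dx": 0.008, "dy": -0.022, "dz": -0.001, "twist": 0},
  {"dx": 0.01, "dy": -0.029, "dz": -0.001, "twist": 0},
  {"dx": 0.012, "dy": -0.034, "dz": -0.001, "twist": 0},
  {"dx": 0.013, "dy": -0.037, "dz": -0.001, "twist": 0},
  {"dx": 0.014, "dy": -0.038, "dz": -0.001, "twist": 0},
  {"dx": 0.014, "dy": -0.038, "dz": -0.001, "twist": 0},
])

```text
t: 8.2
eef_pos: [0.4707, 0.0766, 0.1681]
ee_rot: [1.952, 1.57, -2.649]
force: [0.3, -0.5, -2.3]
width: 0.0157
```

```bash
cat > look2.py <<'E'
from ov import *
from geo import rep
import sys
tag,phi=sys.argv[1],float(sys.argv[2])
s=arm.get_state();print('t',s['t'],'F',s['force'].round(2),'M',s['moment'].round(2),'w',s['width'].round(4) if hasattr(s['width'],'round') else s['width'])
g=s['eef_pos']+[0,0,.008]
cv2.imwrite(f'pics/{tag}_s.png',arm.grab_frame('scene')[:,:,::-1]);cv2.imwrite(f'pics/{tag}_d.png',arm.grab_frame('side')[:,:,::-1])
wire(tag,phi,g,6.4,out=f'pics/{tag}_o.png',off=((25,10),(-25,0)))
b=R.from_euler('z',-BN[2],degrees=True).apply(g-[BN[0],BN[1],0])*1000;print('G bin',b.round(1));rep(phi,[b[0],b[2]])
E
python3 look2.py m2 20
```

```text
t 8.2 F [ 0.28 -0.52 -2.27] M [-0.03  0.11 -0.04] w 0.015684105533117648
G bin [-184.     0.2  176.1]
20.0 [np.float64(-183.9825697672176), np.float64(176.1092345317966)] clear [5.6 7.3] L [ 0.5 -3.1] flap 0 lip s,p,cornerdist [61.7 -1.9 51.3] lip xz [-62.7 100. ] wall s [np.float64(59.0), np.float64(77.0)] wall p [np.float64(-67.0), np.float64(-105.0)]
```

View pics/m2_o.png

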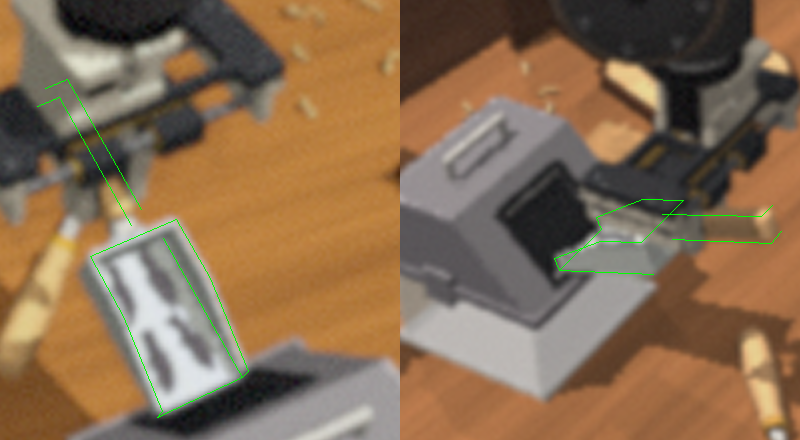

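The lip is at the flap's lower part, just above the sill and laterally centred. Pushing in along the axis, part way first.

Request:
jog_arm([
  {"dx": 0.001, "dy": -0.002, "dz": 0, "twist": 0},
  {"dx": 0.002, "dy": -0.006, "dz": 0, "twist": 0},
  {"dx": 0.004, "dy": -0.011, "dz": 0, "twist": 0},
  {"dx": 0.006, "dy": -0.016, "dz": 0, "twist": 0},
  {"dx": 0.008, "dy": -0.021, "dz": 0, "twist": 0},
  {"dx": 0.009, "dy": -0.025, "dz": 0, "twist": 0},
  {"dx": 0.01, "dy": -0.028, "dz": 0, "twist": 0},
  {"dx": 0.01, "dy": -0.028, "dz": 0, "twist": 0},
])

```text
t: 8.97
eef_pos: [0.4986, 0.0796, 0.1578]
ee_rot: [1.907, 1.569, -2.695]
force: [-2.9, -1.0, -2.3]
width: 0.0158
```

```bash
python3 look2.py m3 20
```

```text
t 8.9667 F [-2.91 -1.01 -2.26] M [-0.22  1.53 -0.1 ] w 0.015773374758793705
G bin [-1.560e+02  1.000e-01  1.658e+02]
20.0 [np.float64(-155.99219282856194), np.float64(165.83564654742196)] clear [5.5 7.2] L [30.3 26.7] flap 0.48 lip s,p,cornerdist [49.2 25.1 43.2] lip xz [-34.7  89.8] wall s [np.float64(46.0), np.float64(64.0)] wall p [np.float64(-40.0), np.float64(-78.0)]
```

View pics/m3_o.png

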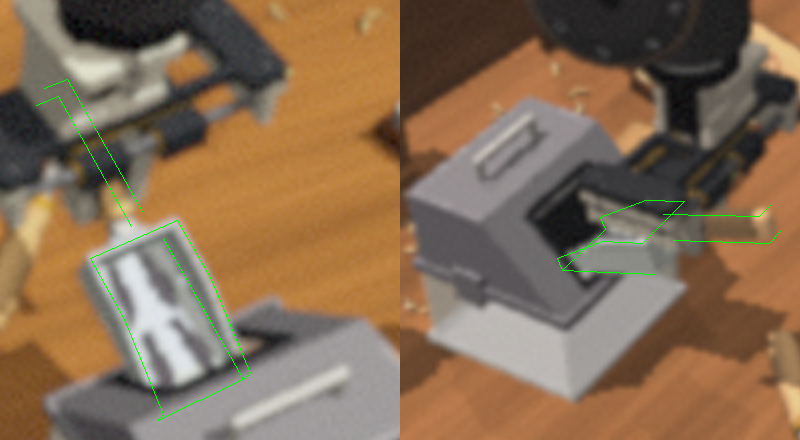

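The flap is swinging in at about 3 N, the blades are in place, and the bin looks unmoved. Continuing.

Request:
jog_arm([
  {"dx": 0.001, "dy": -0.002, "dz": 0, "twist": 0},
  {"dx": 0.002, "dy": -0.006, "dz": 0, "twist": 0},
  {"dx": 0.004, "dy": -0.011, "dz": 0, "twist": 0},
  {"dx": 0.006, "dy": -0.016, "dz": 0, "twist": 0},
  {"dx": 0.008, "dy": -0.021, "dz": 0, "twist": 0},
  {"dx": 0.009, "dy": -0.026, "dz": 0, "twist": 0},
  {"dx": 0.011, "dy": -0.03, "dz": 0, "twist": 0},
  {"dx": 0.011, "dy": -0.031, "dz": 0, "twist": 0},
  {"dx": 0.011, "dy": -0.031, "dz": 0, "twist": 0},
])

```text
t: 9.82
eef_pos: [0.5293, 0.0832, 0.1469]
ee_rot: [1.692, 1.57, -2.909]
force: [-2.8, 0.1, -3.7]
width: 0.0157
```

```bash
python3 look2.py m4 20
```

```text
t 9.8167 F [-2.78  0.08 -3.69] M [ 0.08  1.81 -0.03] w 0.015749573970796963
G bin [-125.1    0.3  154.9]
20.0 [np.float64(-125.09527133057539), np.float64(154.89895772695724)] clear [5.8 7.5] L [63.1 59.5] flap 1.12 lip s,p,cornerdist [35.1 54.7 55.2] lip xz [-3.8 78.8] wall s [np.float64(32.0), np.float64(50.0)] wall p [np.float64(-11.0), np.float64(-49.0)]
```

View pics/m4_o.png

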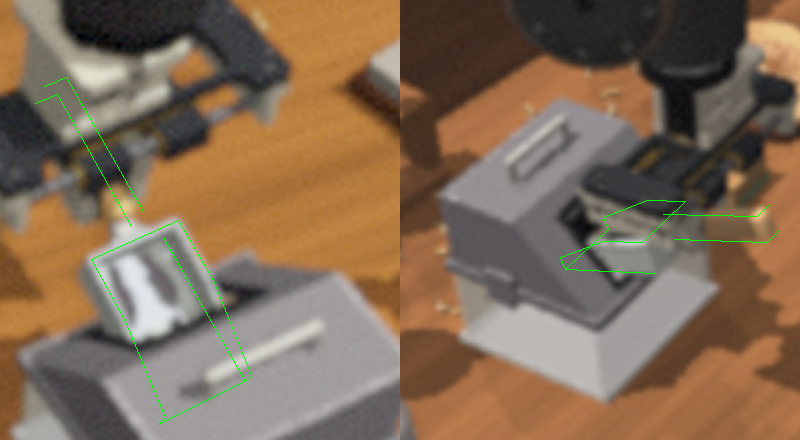

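The lip is well inside at L≈62 mm, with forces around 4 N. I ease the grip so the scoop pivots down onto the sill, raising the hand toward 30°.

Request:
jog_arm([
  {"dx": 0, "dy": 0, "dz": 0, "twist": 0},
  {"dx": 0, "dy": 0, "dz": 0, "twist": 0},
  {"dx": -0.001, "dy": -0.003, "dz": 0, "twist": 0},
  {"dx": -0.002, "dy": -0.006, "dz": 0, "twist": 0},
  {"dx": -0.004, "dy": -0.009, "dz": 0, "twist": 0},
  {"dx": -0.005, "dy": -0.011, "dz": 0, "twist": 0},
  {"dx": -0.005, "dy": -0.011, "dz": 0, "twist": 0},
], newtons=9)

```text
t: 10.5
eef_pos: [0.5417, 0.0848, 0.1535]
ee_rot: [-1.473, 1.568, 0.209]
force: [-1.0, -2.0, 5.9]
width: 0.0161
```

```bash
python3 look2.py m5 30
```

```text
t 10.5 F [-1.   -2.03  5.85] M [-0.17  0.55 -0.08] w 0.01609627662121388
G bin [-112.5    0.4  161.5]
30.0 [np.float64(-112.52315739994613), np.float64(161.54838167392737)] clear [4. 5.] L [65.6 61.7] flap 1.0 lip s,p,cornerdist [46.2 62.3 68.6] lip xz [-6.3 65.6] wall s [np.float64(32.0), np.float64(43.0)] wall p [np.float64(-1.0), np.float64(-42.0)]
```

View pics/m5_o.png

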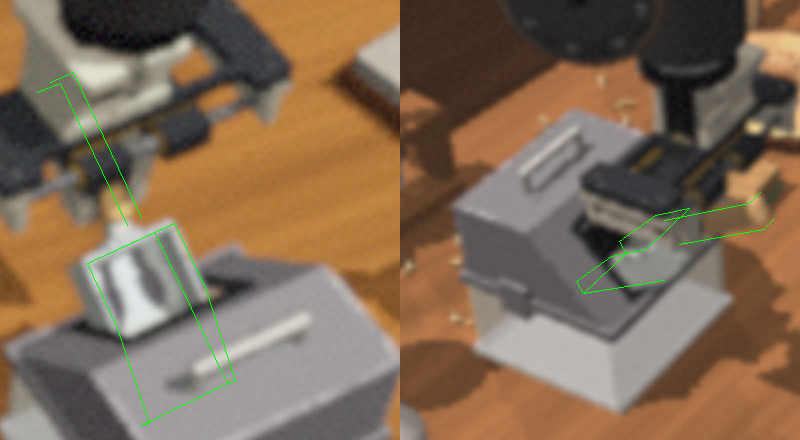

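```bash
python3 -c "
from ov import *
s=arm.get_state();print(s['t'],s['force'].round(1));g=s['eef_pos']+[0,0,.008]
for p in (24,34): wire('m5',p,g,6.4,off=((25,10),(-25,0)))
a=cv2.imread('pics/m5_o24.png');b=cv2.imread('pics/m5_o34.png');cv2.imwrite('pics/m5_c.png',np.hstack([a[:,400:],b[:,400:]]))"
```

```text
10.6 [-0.4 -0.8  5.2]
```

View pics/m5_c.png

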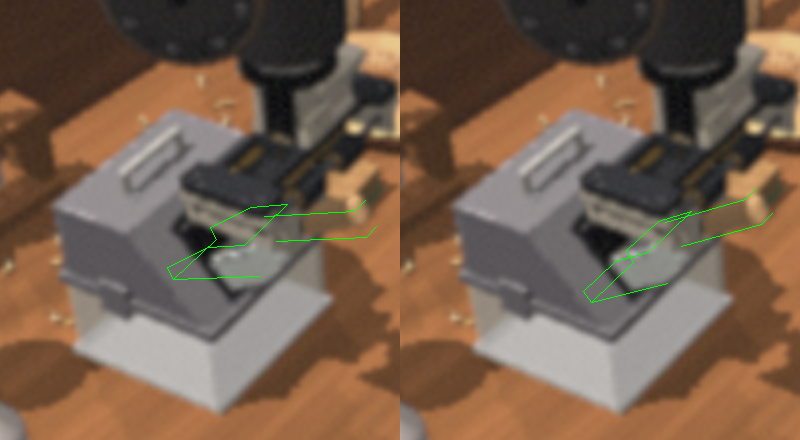

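```bash
python3 -c "
from ov import *
s=arm.get_state();g=s['eef_pos']+[0,0,.008]
a=cv2.imread('pics/m5_s.png');b=cv2.imread('pics/m5_d.png')
u=proj(cam('scene'),g)[0].astype(int);v=proj(cam('side'),g)[0].astype(int);print(u,v)
f=lambda i,u:cv2.resize(i[u[1]-20:u[1]+45,u[0]-25:u[0]+40],None,fx=6,fy=6,interpolation=2)
k=lambda i,u:cv2.resize(i[u[1]-35:u[1]+30,u[0]-40:u[0]+25],None,fx=6,fy=6,interpolation=2)
cv2.imwrite('pics/m5_z.png',np.hstack([f(a,u),k(b,v)]))
cv2.imwrite('pics/m5_w.png',arm.grab_frame('wrist')[:,:,::-1])"
```

```text
[369 208] [276 192]
```

View pics/m5_z.png

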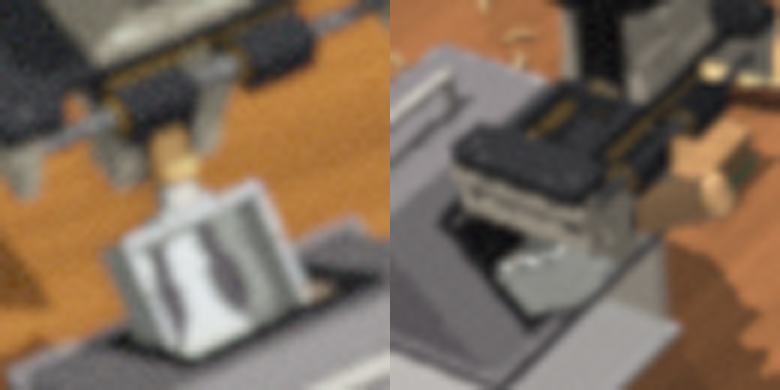

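View pics/m5_w.png

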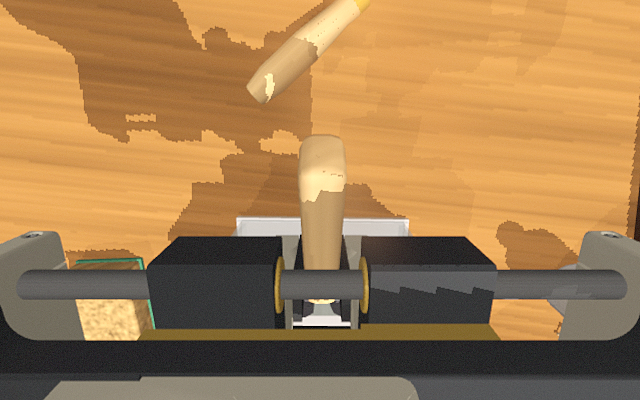

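Side view: the tan block behind the handle is the sanding block in the background, and the butt sits about where a 31–33° pitch would put it. The two rear blades are still visible in the pan, so I steepen further toward 39°.

Request:
jog_arm([
  {"dx": -0.002, "dy": -0.002, "dz": 0, "twist": 0},
  {"dx": -0.004, "dy": -0.004, "dz": 0, "twist": 0},
  {"dx": -0.006, "dy": -0.006, "dz": 0, "twist": 0},
  {"dx": -0.006, "dy": -0.006, "dz": 0, "twist": 0},
  {"dx": -0.006, "dy": -0.006, "dz": 0, "twist": 0},
  {"dx": -0.006, "dy": -0.006, "dz": 0, "twist": 0},
], newtons=8)

```text
t: 11.15
eef_pos: [0.5469, 0.0853, 0.1588]
ee_rot: [-1.41, 1.569, 0.271]
force: [1.5, 0.3, 0.4]
width: 0.0154
```

```bash
python3 look2.py m6 38; cat > zz.py <<'E'
from ov import *
import sys
t=sys.argv[1]
s=arm.get_state();g=s['eef_pos']+[0,0,.008]
a=cv2.imread(f'pics/{t}_s.png');b=cv2.imread(f'pics/{t}_d.png')
u=proj(cam('scene'),g)[0].astype(int);v=proj(cam('side'),g)[0].astype(int)
f=lambda i,u:cv2.resize(i[u[1]-20:u[1]+45,u[0]-25:u[0]+40],None,fx=6,fy=6,interpolation=2)
k=lambda i,u:cv2.resize(i[u[1]-35:u[1]+30,u[0]-40:u[0]+25],None,fx=6,fy=6,interpolation=2)
cv2.imwrite(f'pics/{t}_z.png',np.hstack([f(a,u),k(b,v)]))
E
python3 zz.py m6
```

```text
t 11.15 F [1.48 0.34 0.36] M [ 0.06 -0.83 -0.11] w 0.015395968255461478
G bin [-107.3    0.4  166.8]
38.0 [np.float64(-107.27590700462264), np.float64(166.81605196892085)] clear [0.7 1.2] L [62.5 58.5] flap 0.8 lip s,p,cornerdist [58.7 61.9 76.5] lip xz [-15.4  57. ] wall s [np.float64(36.0), np.float64(41.0)] wall p [np.float64(1.0), np.float64(-41.0)]
```

View pics/m6_o.png

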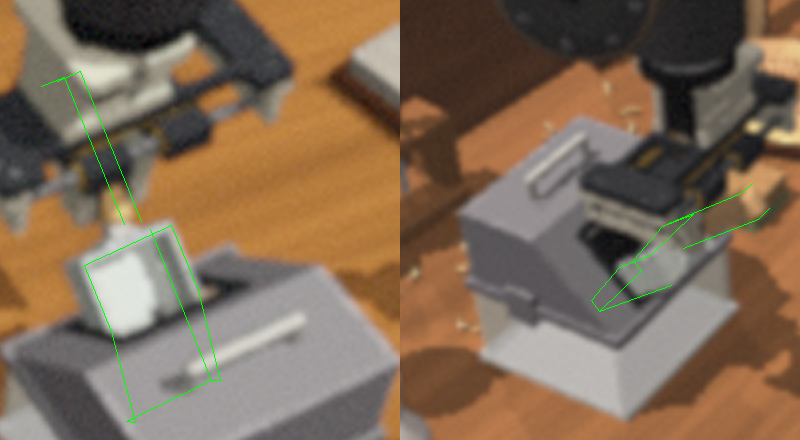

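View pics/m6_z.png

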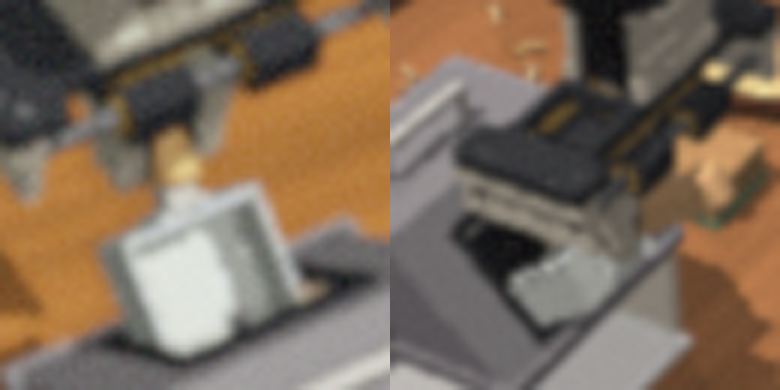

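The rear of the pan is now empty. I'll wait, steepen a little more for certainty, and look for the blades in the clear tub.

```bash
python3 -c "
from geo import *
for p,L in((39,61),(43,60),(43,56)):
  g=Gfor(p,L,0);rep(p,g)"
```

```text
39 [-107.6  168. ] clear [0.  0.4] L [61. 57.] flap 0.77 lip s,p,cornerdist [60.6 60.6 76.8] lip xz [-17.7  56.6] wall s [np.float64(37.0), np.float64(41.0)] wall p [np.float64(-0.0), np.float64(-42.0)]
43 [-103.1  171.4] clear [-0.   0.1] L [60. 56.] flap 0.71 lip s,p,cornerdist [64.9 60.  79.7] lip xz [-21.2  54. ] wall s [np.float64(37.0), np.float64(38.0)] wall p [np.float64(1.0), np.float64(-41.0)]
43 [-106.   174.2] clear [0.1 0.2] L [56. 52.] flap 0.69 lip s,p,cornerdist [65.  56.  76.8] lip xz [-24.1  56.8] wall s [np.float64(37.0), np.float64(38.0)] wall p [np.float64(-3.0), np.float64(-45.0)]
```

Request:
jog_arm([
  {"dx": -0.002, "dy": -0.001, "dz": 0, "twist": 0},
  {"dx": -0.004, "dy": -0.002, "dz": 0, "twist": 0},
  {"dx": -0.006, "dy": -0.003, "dz": 0, "twist": 0},
  {"dx": -0.006, "dy": -0.003, "dz": 0, "twist": 0},
  {"dx": -0.006, "dy": -0.003, "dz": 0, "twist": 0},
  {"dx": -0.006, "dy": -0.003, "dz": 0, "twist": 0},
  {"dx": -0.006, "dy": -0.003, "dz": 0, "twist": 0},
  {"dx": -0.006, "dy": -0.003, "dz": 0, "twist": 0},
], newtons=8)

```text
t: 11.92
eef_pos: [0.549, 0.0854, 0.1647]
ee_rot: [1.939, 1.571, -2.662]
force: [-2.1, -0.8, 2.3]
width: 0.0158
```

```bash
python3 look2.py m7 42;python3 zz.py m7; python3 -c "
import cv2,numpy as np
o=[cv2.imread(f'pics/{n}.png')[180:235,220:300] for n in('side0','m7_d')]
cv2.imwrite('pics/m7_t.png',cv2.resize(cv2.imread('pics/m7_d.png')[165:255,205:300],None,fx=6,fy=6,interpolation=2))"
```

```text
t 11.9167 F [-2.07 -0.76  2.3 ] M [ 0.1   0.77 -0.05] w 0.01584290615900336
G bin [-105.2    0.2  172.7]
42.0 [np.float64(-105.21860183937615), np.float64(172.68110621087183)] clear [0.9 1.1] L [58.1 54.1] flap 0.73 lip s,p,cornerdist [63.  58.  76.8] lip xz [-21.3  56.7] wall s [np.float64(36.0), np.float64(38.0)] wall p [np.float64(-1.0), np.float64(-43.0)]
```

View pics/m7_z.png

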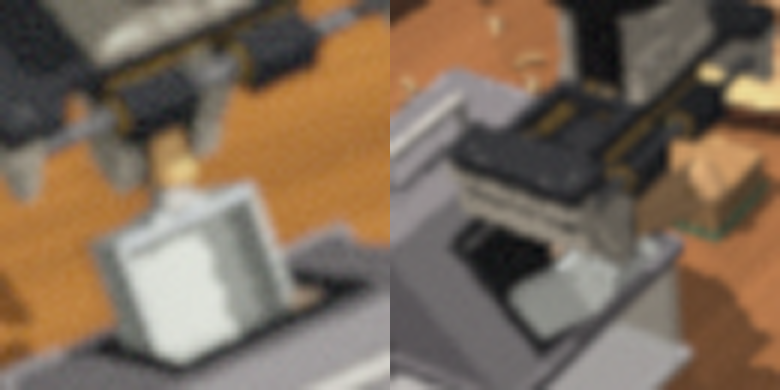

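View pics/m7_t.png

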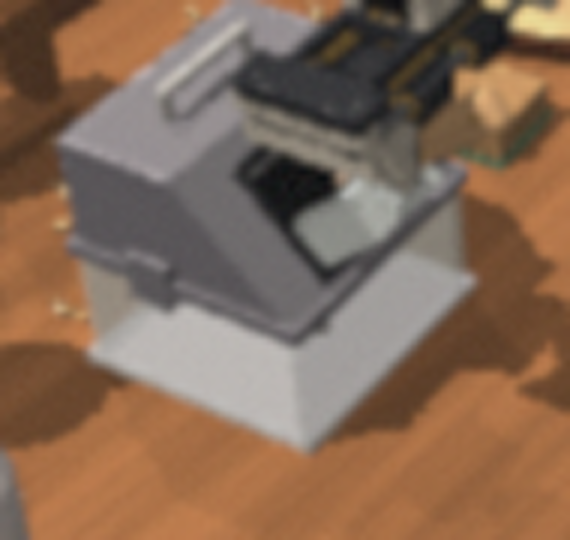

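The pan is empty in the scene view at (180,290) of the crop. The bin's front bottom corner is still at (256,240), the same as at the start, so it hasn't moved. I clamp, lift off the sill and withdraw along the scoop axis.

Request:
jog_arm([
  {"dx": 0, "dy": 0, "dz": 0, "twist": 0},
  {"dx": 0, "dy": 0, "dz": 0, "twist": 0},
  {"dx": 0, "dy": 0, "dz": 0, "twist": 0},
  {"dx": -0.002, "dy": -0.002, "dz": 0, "twist": 0},
  {"dx": -0.005, "dy": -0.004, "dz": 0, "twist": 0},
  {"dx": -0.008, "dy": -0.001, "dz": 0, "twist": 0},
  {"dx": -0.012, "dy": 0.004, "dz": 0, "twist": 0},
  {"dx": -0.018, "dy": 0.01, "dz": 0, "twist": 0},
  {"dx": -0.025, "dy": 0.018, "dz": 0, "twist": 0},
  {"dx": -0.032, "dy": 0.026, "dz": 0, "twist": 0},
  {"dx": -0.039, "dy": 0.034, "dz": 0, "twist": 0},
  {"dx": -0.046, "dy": 0.042, "dz": 0, "twist": 0},
  {"dx": -0.053, "dy": 0.05, "dz": 0, "twist": 0},
  {"dx": -0.06, "dy": 0.058, "dz": 0, "twist": 0},
  {"dx": -0.066, "dy": 0.066, "dz": 0, "twist": 0},
  {"dx": -0.07, "dy": 0.07, "dz": 0, "twist": 0},
  {"dx": -0.07, "dy": 0.07, "dz": 0, "twist": 0},
], newtons=60)

```text
t: 13.43
eef_pos: [0.4794, 0.0779, 0.236]
ee_rot: [-1.191, 1.568, 0.492]
force: [0.4, -0.0, -2.6]
width: 0.0159
```

```bash
python3 look2.py m8 42;python3 -c "
import cv2
a=cv2.imread('pics/m8_s.png')[190:320,310:450];b=cv2.imread('pics/m8_d.png')[150:250,205:315]
import numpy as np
print(a.shape);cv2.imwrite('pics/m8_z.png',np.hstack([cv2.resize(a,(420,400),interpolation=2),cv2.resize(b,(380,400),interpolation=2)]))"
```

```text
t 13.4333 F [ 0.43 -0.04 -2.58] M [-0.01 -0.04 -0.02] w 0.015868044302696397
G bin [-175.2    0.5  244. ]
42.0 [np.float64(-175.23327664891045), np.float64(243.98914358986607)] clear [7.1 7.3] L [-41.6 -45.6] flap 0 lip s,p,cornerdist [ 62.1 -41.9  65.8] lip xz [-91.3 128. ] wall s [np.float64(35.0), np.float64(37.0)] wall p [np.float64(-101.0), np.float64(-143.0)]
(130, 140, 3)
```

View pics/m8_z.png

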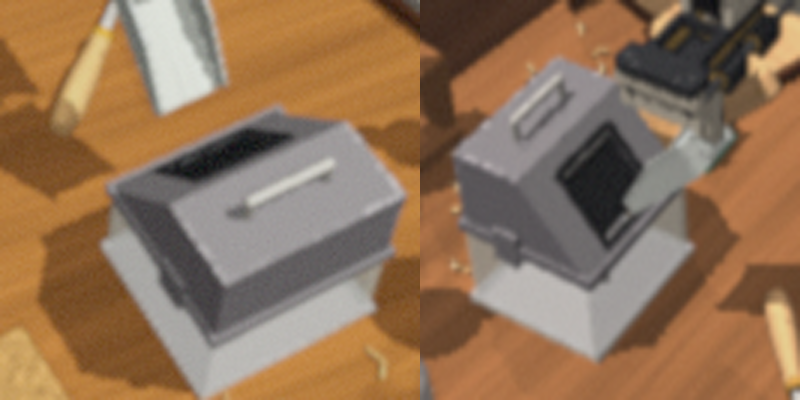

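View pics/m8_o.png

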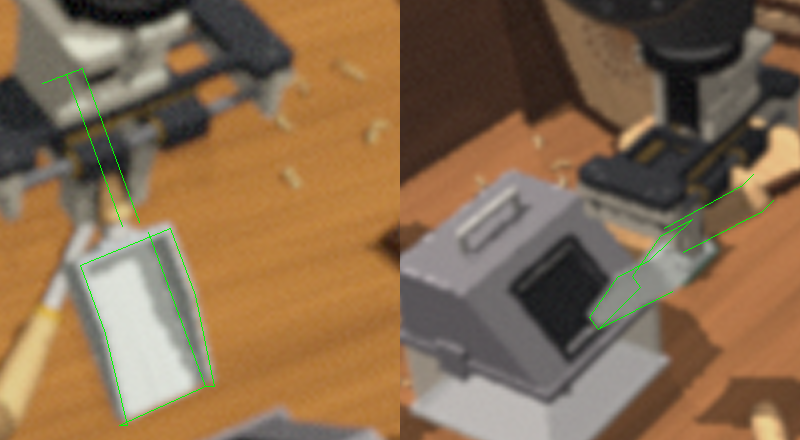

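The scoop is empty, the flap is shut flush, the bin is where it was, and no blades are on the bench. I carry the scoop back over its old place: backing off first, then across, with yaw back to 14.6°.

Request:
jog_arm([
  {"dx": 0, "dy": 0.006, "dz": -0.003, "twist": 0},
  {"dx": 0, "dy": 0.016, "dz": -0.01, "twist": 0},
  {"dx": 0, "dy": 0.025, "dz": -0.022, "twist": 0},
  {"dx": 0, "dy": 0.031, "dz": -0.038, "twist": 0},
  {"dx": 0, "dy": 0.035, "dz": -0.056, "twist": -0.8},
  {"dx": 0, "dy": 0.037, "dz": -0.075, "twist": -1.6},
  {"dx": 0, "dy": 0.038, "dz": -0.094, "twist": -2.4},
  {"dx": 0, "dy": 0.038, "dz": -0.113, "twist": -3.2},
  {"dx": 0, "dy": 0.036, "dz": -0.132, "twist": -4},
  {"dx": 0.005, "dy": 0.033, "dz": -0.151, "twist": -4.8},
  {"dx": 0.015, "dy": 0.029, "dz": -0.17, "twist": -5.6},
  {"dx": 0.028, "dy": 0.024, "dz": -0.189, "twist": -6.4},
  {"dx": 0.042, "dy": 0.019, "dz": -0.208, "twist": -7.2},
  {"dx": 0.056, "dy": 0.014, "dz": -0.226, "twist": -7.8},
  {"dx": 0.07, "dy": 0.009, "dz": -0.243, "twist": -8.2},
  {"dx": 0.084, "dy": 0.005, "dz": -0.257, "twist": -8.2},
  {"dx": 0.096, "dy": 0.003, "dz": -0.264, "twist": -8.2},
  {"dx": 0.104, "dy": 0.002, "dz": -0.267, "twist": -8.2},
  {"dx": 0.108, "dy": 0.002, "dz": -0.267, "twist": -8.2},
  {"dx": 0.108, "dy": 0.002, "dz": -0.267, "twist": -8.2},
])

```text
t: 15.2
eef_pos: [0.506, -0.1881, 0.1258]
ee_rot: [1.229, 1.569, 3.053]
force: [-0.6, 0.8, -2.6]
width: 0.0159
```

```bash
sed 's/wire(tag,phi,g,6.4/wire(tag,phi,g,14.6/; /^b=/d' look2.py > look3.py; python3 look3.py n1 42; python3 -c "
from mv import *
t=sp(-34,0,0);t[2]=.122;plan(t,14.6)"
```

```text
t 15.2 F [-0.59  0.76 -2.57] M [-0.07  0.06 -0.  ] w 0.01590982923532657
t 15.3 tcp [ 0.5071 -0.1877  0.1272] jaw 104.59 q [ 0.01  0.24 -0.43  0.   -0.9  -1.32] w 0.0154 F [ 1.45 -0.31 -1.34] M [ 0.05 -0.01  0.02]
d [ 0.0052 -0.      0.0001] twist -0.01
[[0.001, -0.968, -0.252], [-0.0, -0.252, 0.968], [-1.0, -0.0, -0.0]]
```

View pics/n1_o.png

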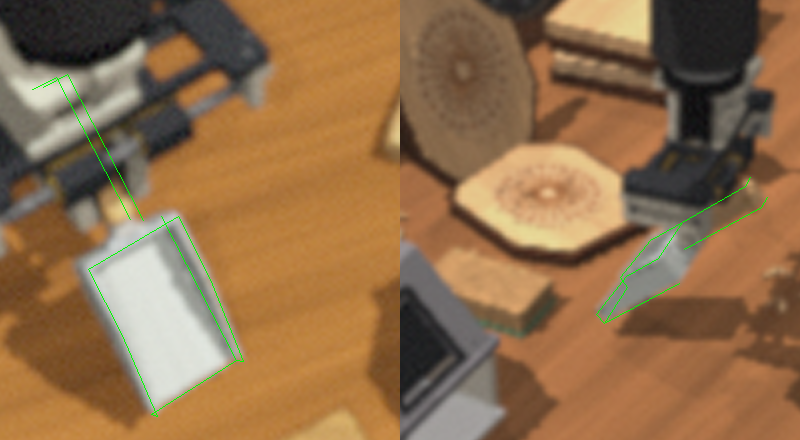

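Overlay at 42° fits and the pan is clearly empty. I lower the lip to the bench and roll the scoop flat along the arc with a lighter grip.

Request:
jog_arm([
  {"dx": 0.008, "dy": 0, "dz": 0, "twist": 0},
  {"dx": 0.015, "dy": 0, "dz": 0, "twist": 0},
  {"dx": 0.02, "dy": 0.002, "dz": 0, "twist": 0},
  {"dx": 0.024, "dy": 0.007, "dz": 0, "twist": 0},
  {"dx": 0.029, "dy": 0.0135, "dz": 0, "twist": 0},
  {"dx": 0.035, "dy": 0.0195, "dz": 0, "twist": 0},
  {"dx": 0.042, "dy": 0.0255, "dz": 0, "twist": 0},
  {"dx": 0.049, "dy": 0.031, "dz": 0, "twist": 0},
  {"dx": 0.056, "dy": 0.036, "dz": 0, "twist": 0},
  {"dx": 0.063, "dy": 0.0405, "dz": 0, "twist": 0},
  {"dx": 0.071, "dy": 0.0445, "dz": 0, "twist": 0},
  {"dx": 0.079, "dy": 0.048, "dz": 0, "twist": 0},
  {"dx": 0.087, "dy": 0.051, "dz": 0, "twist": 0},
  {"dx": 0.087, "dy": 0.051, "dz": 0, "twist": 0},
], newtons=12)

```text
t: 16.47
eef_pos: [0.4565, -0.2007, 0.0378]
ee_rot: [1.167, 1.568, 2.991]
force: [-0.4, 0.5, -1.8]
width: 0.0159
```

```bash
python3 look3.py n2 7
```

```text
t 16.4667 F [-0.38  0.46 -1.82] M [-0.06  0.24  0.  ] w 0.01592132503381439
```

View pics/n2_o.png

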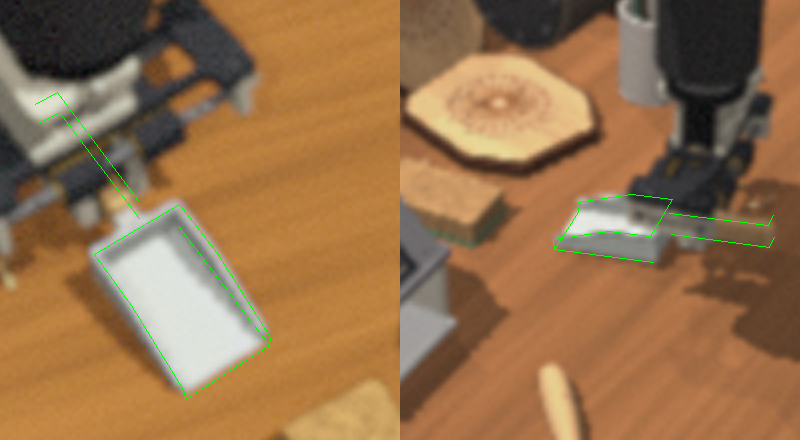

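Request:
jog_arm([
  {"dx": 0.004, "dy": 0.0015, "dz": 0, "twist": 0},
  {"dx": 0.008, "dy": 0.003, "dz": 0, "twist": 0},
  {"dx": 0.011, "dy": 0.004, "dz": 0, "twist": 0},
  {"dx": 0.013, "dy": 0.0045, "dz": 0, "twist": 0},
  {"dx": 0.015, "dy": 0.005, "dz": 0, "twist": 0},
  {"dx": 0.015, "dy": 0.005, "dz": 0, "twist": 0},
  {"dx": 0.015, "dy": 0.005, "dz": 0, "twist": 0},
], newtons=8)

```text
t: 17.15
eef_pos: [0.4527, -0.2019, 0.0244]
ee_rot: [1.214, 1.57, 3.039]
force: [0.6, -1.1, -2.2]
width: 0.016
```

```bash
python3 look3.py n3 0
```

```text
t 17.15 F [ 0.57 -1.05 -2.24] M [-0.11 -0.02 -0.06] w 0.01596520891874324
```

View pics/n3_o.png

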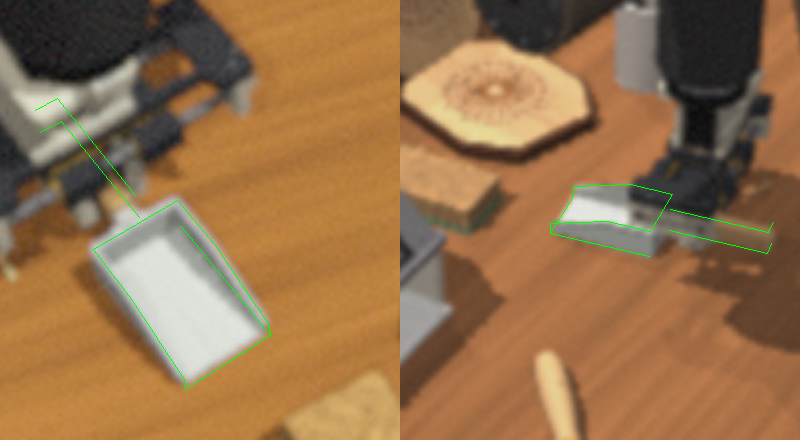

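Request:
jog_arm([
  {"dx": 0.001, "dy": 0, "dz": 0, "twist": 0},
  {"dx": 0.002, "dy": 0, "dz": 0, "twist": 0},
  {"dx": 0.003, "dy": 0, "dz": 0, "twist": 0},
  {"dx": 0.004, "dy": 0, "dz": 0, "twist": 0},
  {"dx": 0.004, "dy": 0, "dz": 0, "twist": 0},
], newtons=4)

```text
t: 17.67
eef_pos: [0.4524, -0.202, 0.0203]
ee_rot: [1.259, 1.57, 3.084]
force: [-3.9, -1.4, 3.9]
width: 0.016
```

```bash
python3 -c "
from mv import *
for i in range(3):
  plan([.45,-.2,.022],14.6); arm.grab_frame('side')" | grep ^t
```

```text
t 17.6667 tcp [ 0.4524 -0.202   0.0203] jaw 104.55 q [-0.02  0.33 -0.64 -0.   -0.61 -1.29] w 0.016 F [-3.91 -1.39  3.89] M [-0.29  1.15 -0.02]
t 17.7167 tcp [ 0.4527 -0.202   0.0204] jaw 104.56 q [-0.02  0.33 -0.64 -0.   -0.61 -1.29] w 0.0158 F [-2.5  -0.04  0.88] M [-0.1   0.81  0.01]
t 17.7667 tcp [ 0.453  -0.202   0.0204] jaw 104.55 q [-0.02  0.33 -0.64 -0.   -0.61 -1.29] w 0.0159 F [-1.94 -0.44  1.76] M [-0.07  0.87  0.02]
```

The scoop is on the bench now, with the reaction force upward. Releasing just enough, then retracting straight up.

Request:
jog_arm([
  {"dx": 0, "dy": 0, "dz": 0, "twist": 0},
  {"dx": 0, "dy": 0, "dz": 0, "twist": 0},
  {"dx": 0, "dy": 0, "dz": 0, "twist": 0},
  {"dx": 0, "dy": 0, "dz": 0, "twist": 0},
  {"dx": 0, "dy": 0, "dz": 0, "twist": 0},
], gripper=0.05)

```text
t: 18.23
eef_pos: [0.4534, -0.2019, 0.0206]
ee_rot: [-1.828, 1.57, -0.003]
force: [0.3, 0.4, 0.3]
width: 0.0435
```

Request:
jog_arm([
  {"dx": -0.01, "dy": 0, "dz": 0, "twist": 0},
  {"dx": -0.03, "dy": 0, "dz": 0, "twist": 0},
  {"dx": -0.06, "dy": 0, "dz": 0, "twist": 0},
  {"dx": -0.09, "dy": 0, "dz": 0, "twist": 0},
  {"dx": -0.12, "dy": 0.02, "dz": 0, "twist": 0},
  {"dx": -0.15, "dy": 0.04, "dz": -0.02, "twist": 0},
  {"dx": -0.17, "dy": 0.05, "dz": -0.05, "twist": 0},
  {"dx": -0.18, "dy": 0.05, "dz": -0.08, "twist": 0},
  {"dx": -0.18, "dy": 0.05, "dz": -0.1, "twist": 0},
  {"dx": -0.18, "dy": 0.05, "dz": -0.1, "twist": 0},
])

```text
t: 19.07
eef_pos: [0.4309, -0.3143, 0.2015]
ee_rot: [-2.373, 1.568, -0.55]
force: [0.1, -0.7, -0.9]
width: 0.05
```

```bash
python3 -c "
from h import *
s=arm.get_state();print(s['t'],s['eef_pos'],s['width'],s['force'])
for n in('scene','side'):
  im=arm.grab_frame(n)[:,:,::-1];cv2.imwrite(f'pics/e_{n}.png',im)
a=cv2.imread('pics/e_scene.png')[200:330,215:455];cv2.imwrite('pics/e1.png',cv2.resize(a,None,fx=3.3,fy=3.3,interpolation=2))
b=cv2.imread('pics/e_side.png')[150:250,200:380];cv2.imwrite('pics/e2.png',cv2.resize(b,None,fx=4.4,fy=4.4,interpolation=2))"
```

```text
19.0667 [ 0.43093231 -0.31428096  0.20145011] 0.050012449875357086 [ 0.14336635 -0.70686504 -0.89798648]
```

View pics/e1.png

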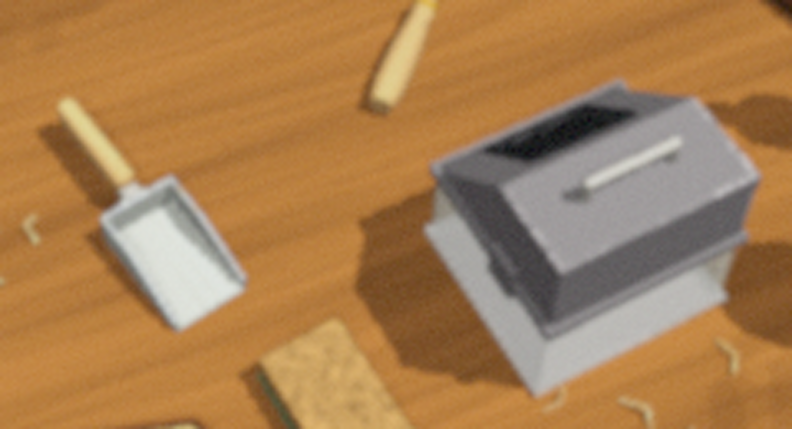

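View pics/e2.png

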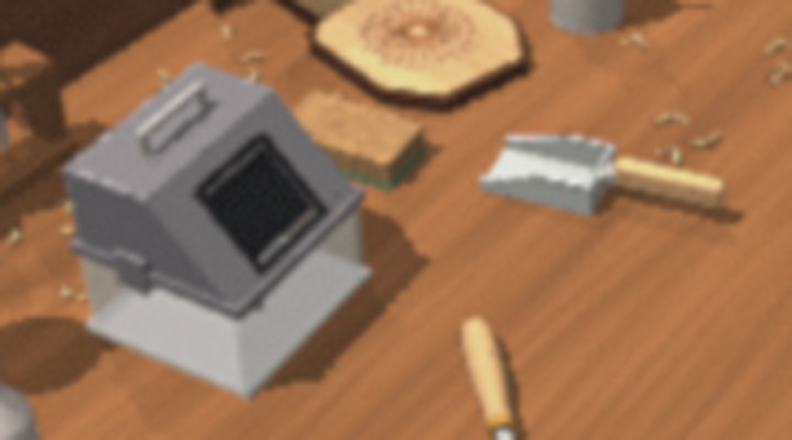

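View pics/e_scene.png

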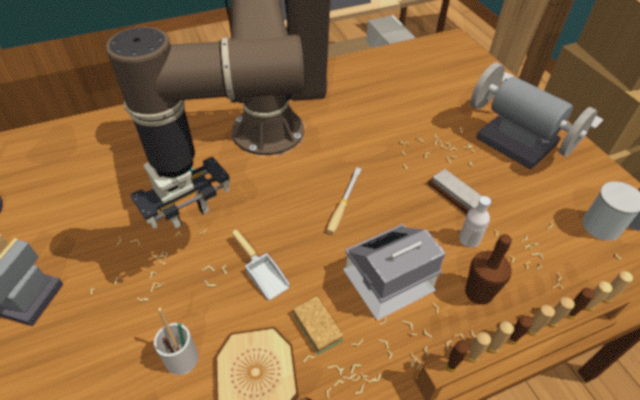

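Final pictures show the empty scoop flat at (262,270) and the flap shut flush. The bin at (395,268) and the bystanders are where they were, no blades lie outside, and the gripper is clear.

```bash
python3 -c "
from h import *
a=cv2.imread('pics/scene0.png');b=cv2.imread('pics/e_scene.png')
d=cv2.absdiff(cv2.GaussianBlur(a,(5,5),0),cv2.GaussianBlur(b,(5,5),0)).max(2)
print('bin',d[225:315,340:450].mean(),'bg',d[330:400,380:620].mean())
print(arm.job_done())"
```

```text
bin 6.514545454545455 bg 6.406904761904762
the job is handed in; nothing more can be done
None
```

The four blades are out of the scoop and in the bin. The empty scoop is back flat at its old place, and I handed the job in at about 19 s of the 58 s allowed.

**How it was done:** The jog can't pitch the tool, so I tilted the scoop by letting it pivot in a lighter grip.
- **Pre-tilt:** I tipped it to about 20° nose-down against the bench, then clamped it at 60 N for the carry.
- **Pour:** I pressed the flap open with the lip, at 3–4 N of contact force. The scoop then pivoted on the port sill to about 42° until the pan was empty.
- **Return:** I withdrew it, rolled it flat on the bench and released it.

**Last checks:**
- **Scoop and flap:** The pan is empty and flat, and the flap is shut flush.
- **Bin and bystanders:** The bin area differs from the first picture by no more than background noise. The other things look unmoved.
- **Robot:** The gripper is clear of everything, and the highest contact force in the readings I took was about 6 N.

**Not confirmed:** I could not see the blades inside the bin, because the tub looks opaque in these views. That all four went in is inferred from the empty pan and no blades visible on the bench. The wrist force reading was too noisy (about ±1 N) to confirm the blades' 0.4 N weight.

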